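# Start a jewellery cleaning cycle

### The job

Clean the jewellery: take the lid off the cleaner and put every piece of metal jewellery that lies loose in the wooden tray into its steel basin, then put the lid back on the basin, well seated. Turn the dial to the mark with three pips, and last of all start the cleaner by pushing the safety knob in and turning it clockwise past its stop as far as the On line, then let it spring back up. Leave the hairbrush, mirror, ring dish and amber jar where they are.

Things in the scene. Friction and masses are not known exactly. Their poses are not given: they have to be found in the camera images.
- basin (a point): Centre of the inner floor of the cleaner's round steel basin, 25 mm above the table; axes are the cleaner's (x away from the robot at yaw 0, y left, z up). Fixed white machine 150 x 340 mm: open basin on its left (+y) side, control deck on its right, deck top 60 mm above the table. The table before it (-x side) is clear. The basin's inner radius is 58 mm; it is 55 mm deep.
- rim (a point): Centre of the basin's mouth, level with the rim, 80 mm above the table and 55 mm above the inner floor. Outer radius of the rim 62 mm.
- lid_grip (a point): Centre of the black upright handle (diameter 22 mm, 24 mm tall) of the loose 120 g lid: white disc of 126 mm diameter, 5 mm thick, its top 18 mm below this point, with a plug of 100 mm diameter, 8 mm deep below that sits in the basin's mouth with 8 mm to spare all round. Starts on the basin; well seated, this point is 23 mm above rim (31 mm above the table if laid there).
- dial_grip (a point): On the upright axis of the dial (knob nearer the basin), half-way up its black bar grip: 42 mm long, 12 mm wide, 26 mm tall; its round base (diameter 46 mm) is 13 mm below this point. The x axis of this point runs along the bar to the end with the white pointer line. Marks on the deck, clockwise from above, 30 degrees apart: a line (zero), then one, two, three, four and five pips.
- dial (a joint): Angle of the dial, rad, growing clockwise seen from above: 0 at the line, 0.524 per click, 1.571 at three pips, 2.618 at five pips. Springs into the nearest click when let go; about 0.05 to 0.1 N m to pass from one click to the next. Starts at the line, or one or two pips.
- start_grip (a point): On the upright axis of the safety knob (larger, farther from the basin), half-way up its black bar grip: 50 mm long, 14 mm wide, 26 mm tall; its round base (diameter 54 mm) is 13 mm below this point and 11 mm above the deck. Goes down as the knob is pushed in. Its x axis runs along the bar to the end with the white pointer line. On the deck a dot marks Off, a line 90 degrees clockwise of it On.
- start (a joint): Turn of the safety knob, rad, clockwise seen from above: 0 at Off, 1.57 at the On line (end stop 1.62). With the knob up it is stopped at about 0.3; it passes only while pushed in, and from about 1.1 on it can spring up again, which locks it On (turned 1.30 or more, and up). It stays where it is turned (friction 0.03 N m).
- start_in (a joint): How far the safety knob is pushed in (straight down), m: 0 up, 0.008 fully in; clear of the safety stop from 0.006 on. The spring takes 3 N to begin and 7 N fully in.
- link_a_mid (a point): Centre, half-way up, of a steel cufflink, 23 mm tall: round face of 24 mm diameter and 9 mm thick lying down on the tray, a thin post, and a toggle 20 x 8 mm and 7 mm tall on top. 20 g. May be absent.
- link_b_mid (a point): Centre, half-way up, of a second cufflink, like the first. May be absent.
- band_mid (a point): Centre, half-way up, of a thick steel finger ring lying flat: outer diameter 28 mm, inner 18 mm, 12 mm tall. 20 g. May be absent.
- tiebar_mid (a point): Centre of a steel tie bar, a small straight bar lying flat: 55 mm long along its x axis, 10 mm wide, 10 mm tall. 25 g. May be absent.
- pendant_mid (a point): Centre, half-way up, of a round steel pendant lying flat, a disc of 32 mm diameter, 12 mm tall with a bevelled upper edge (straight side 9 mm tall). 30 g. May be absent.
- tray: Fixed acacia tray, 320 x 280 mm (x, y) and 22 mm tall, wall 8 mm; origin at the centre of its underside; its inner floor is 8 mm above the table.
- hairbrush: Bystander: navy plastic hairbrush, 210 mm long along its x axis, 50 mm wide, 28 mm tall, near the tray's +y wall. Origin under its middle.
- mirror: Bystander: compact round aluminium mirror, closed disc of 68 mm diameter, 12 mm tall, in the tray. Origin at the centre of its underside.
- ring_dish: Bystander: empty cream ceramic ring dish, diameter 72 mm, 22 mm tall, in the tray. Origin at the centre of its underside.
- jar: Bystander: empty amber glass jar with a black twist cap, diameter 44 mm, 62 mm tall, in the tray. Origin at the centre of its underside.

How it is judged (in metres and radians):
On the way, in this order (a step that is already met when the one before it is completed fails the run):
1. all the pieces of jewellery are in the basin, with the safety knob still off (horizontal distance between each of link_a_mid, link_b_mid, band_mid, tiebar_mid, pendant_mid and basin below 0.06 m and z of link_a_mid in the frame of basin between 0 and 0.047 m and z of link_b_mid in the frame of basin between 0 and 0.047 m and z of band_mid in the frame of basin between 0 and 0.047 m and z of tiebar_mid in the frame of basin between 0 and 0.047 m and z of pendant_mid in the frame of basin between 0 and 0.047 m and value of joint start below 0.6 rad), for 0.2 s.
2. the lid is seated on the basin again over them, with the safety knob still off (all of step 1 and horizontal distance between lid_grip and rim below 0.012 m and z of lid_grip in the frame of rim between 0.018 and 0.028 m and angle between lid_grip's own z axis and vertical below 0.07 rad), for 0.2 s.
3. the safety knob is turned On and up again, with the dial at three pips and the lid on (horizontal distance between each of link_a_mid, link_b_mid, band_mid, tiebar_mid, pendant_mid and basin below 0.06 m and z of link_a_mid in the frame of basin between 0 and 0.047 m and z of link_b_mid in the frame of basin between 0 and 0.047 m and z of band_mid in the frame of basin between 0 and 0.047 m and z of tiebar_mid in the frame of basin between 0 and 0.047 m and z of pendant_mid in the frame of basin between 0 and 0.047 m and horizontal distance between lid_grip and rim below 0.012 m and z of lid_grip in the frame of rim between 0.018 and 0.028 m and angle between lid_grip's own z axis and vertical below 0.07 rad and value of joint dial between 1.451 and 1.691 rad and value of joint start above 1.3 rad and value of joint start_in below 0.0025 m), for 0.2 s.
At the end, for the whole second after the job is handed in: Every piece of jewellery present lies in the basin; the lid is on it, within 12 mm of centre, level within 4 degrees and within 5 mm of its seated height; the dial is within 0.12 rad of three pips; the safety knob is turned 1.30 rad or more and is up within 2.5 mm (all of step 3); the robot touches nothing.
It fails at once if the hairbrush is moved more than 3 cm (distance of hairbrush from where it was at the start of the episode above 0.03 m).
It fails at once if the mirror is moved more than 3 cm (distance of mirror from where it was at the start of the episode above 0.03 m).
It fails at once if the ring dish is moved more than 3 cm (distance of ring_dish from where it was at the start of the episode above 0.03 m).
It fails at once if the jar is moved more than 3 cm (distance of jar from where it was at the start of the episode above 0.03 m).
It fails at once if the jar is tipped over (angle between jar's own z axis and vertical above 0.5 rad).
Of link_a, link_b, band, tiebar, pendant only 3 to 5 are there at a start; the rules pass over those that are not, and their reading is None.
At some moment in a run one of link_a, link_b, band, pendant, lid may be knocked a few centimetres aside while the robot is not near it.
Once in a run the grip may slacken for a moment while it holds something.
It also fails if it takes over 210 s, if anything falls off the work surface, if the arm or the gripper's body presses on something with over 40 N, if the wrist force passes 120 N, or if a joint passes its speed limit or range.

### The arm

A 6-joint arm with a two-finger parallel gripper is mounted at the origin on the work surface. World frame = base frame: x ahead of the robot, y to its left, z up, the work surface at z = 0. Lengths are in m, angles in degrees, forces in N, time in s.
With the tool pointing down it reaches from about 0.3 to 0.75 m from the base axis. Payload 8.5 kg.
Tool frame: the origin (TCP) lies at the very end of the fingers, on their centre line; the grasp point (between the pads) lies 19 mm behind it (env.grasp_offset is the distance from the TCP to the grasp point, in m); y points along the fingers, z is the direction in which the jaws open and shut, and the axes are right-handed (so a half turn about y gives the same grasp; the last joint's range is limited). The gripper opens to 85 mm and grips with 20 to 120 N. Pads are 22 mm wide; open, the fingers measure 114 mm over their backs; the gripper's body (76 mm by 85 mm) begins 54 mm behind the grasp point. The pads swing forward as they close: fully open they stand 13 mm farther back than shut.
Start: joints at [-89.169, 21.807, 74.336, -0, 83.858, -12.336], TCP at [0.125, -0.536, 0.231] pointing down, gripper open.
Joint ranges: [-178.18, 178.18], [-50.72, 133.34], [12.68, 142.11], [-81.47, 261.47], [9.98, 163.14], [-165.26, 165.26]. Speed limits (degrees/s): [136.94, 136.94, 180, 180, 180, 180].

### API

Orientations are given as a 3x3 rotation matrix whose columns are the frame's x, y, z axes.
In Python, from rig import env gives the robot as it stands. The module is installed in compiled form; this text tells all that it offers.
- The arm moves only by the shell command python3 -m pendant 'ROWS' [FORCE]. ROWS is JSON, a list of rows, each a list of 3 entries, a list of its own where there are three numbers: the shift along the world's x, y, z as a fraction of full scale, then the turn about the world's z as a fraction of full scale, then the opening, from 0 (shut) to 1 (fully open). A call has 1 to 12 rows; each row shifts and turns the commanded pose from where the row before left it; what a row does not reach is not made up. Full scale, the value 1, is 30 mm for a shift and 5 degrees for a turn. A row lasts 1/12 s, in which the tool goes at most 41.7 mm and 7.16 degrees, less where a joint would pass 70% of its speed; a pose out of reach is approached as far as the arm can. A call with a number of a shift or a turn outside -1 to 1 is refused whole. A call with a gripper value outside its range is refused whole. The fingers move at their own pace and stop on an object; FORCE is the grip in N (left out, the last holds). Time passes only in rows, so rows that do not move let the fingers close. It gives the time, the measured TCP pose, the force and the opening at its end, in the units of the state.
- env.observe(): the state, without advancing time (a new reading comes with each control period).
- env.get_image(name): name is "side" or "top"; returns (picture, depth): 480x640x3 uint8, red, green, blue; 480x640 float32, m along the optical axis (not along the pixel's ray), 0 where there is no reading.
- env.camera_model(name): a dict with "camera_matrix" (3x3 intrinsics, pixels), "dist_coeffs" ([k1, k2, p1, p2, k3] as OpenCV has them; the pictures are not rectified), "R" (3x3) and "t" (3): a world point X has camera coordinates R X + t. Camera axes: x right, y down, z forward; pixel columns grow to the right and rows downward; lengths in m; the calibration is good to about 2 mm. A picture is of the moment at which its call begins. camera_model takes no time and is no camera call.
- env.close_job(): hands the job in, once; it reports no verdict.
The state is a dict: "time_s": time; "q": joint angles; "qvel": joint speeds; "joint_efforts": joint torques, N m; "position": TCP position; "tool_rot": TCP orientation; "ft_force": force on the tool from outside, world axes, zero at the start; "wrist_torque": the same for the moment, N m; "grip_width": finger opening in m.
Only numpy, scipy, OpenCV 4.12 (cv2) and the standard library are available. Lean on these libraries where they do the work, as an engineer would, in place of code of your own. Each camera call takes 0.05 s, during which the arm holds its last target.

## Working session

There is one attempt and no reset: what is moved stays moved. The work goes in short steps, Python scripts to look and compute and a shell command to move; the robot and the scene stay as the last step left them, time stands still between calls to the robot, and variables do not carry over. Pictures are saved under pics/ and viewed, and the job is handed in when it is done.

```bash
mkdir -p pics; ls; cat > h.py <<'E'
import numpy as np, cv2
from rig import env
def snap(n,tag):
    im,d=env.get_image(n); cv2.imwrite(f'pics/{tag}_{n}.png',im[:,:,::-1]); np.savez(f'pics/{tag}_{n}.npz',im=im,d=d); return im,d
def ray(n,u,v,z):
    c=env.camera_model(n);K=np.array(c['camera_matrix']);D=np.array(c['dist_coeffs']);R=np.array(c['R']);t=np.array(c['t'])
    p=cv2.undistortPoints(np.array([[[u,v]]],float),K,D)[0,0]
    o=-R.T@t; r=R.T@np.array([p[0],p[1],1]); return o+r*(z-o[2])/r[2]
def proj(n,X):
    c=env.camera_model(n);R=np.array(c['R']);t=np.array(c['t'])
    return cv2.projectPoints(np.array([X],float),cv2.Rodrigues(R)[0],t,np.array(c['camera_matrix']),np.array(c['dist_coeffs']))[0].ravel()
def cloud(n,d):
    c=env.camera_model(n);K=np.array(c['camera_matrix']);D=np.array(c['dist_coeffs']);R=np.array(c['R']);t=np.array(c['t'])
    v,u=np.mgrid[:480,:640]; p=cv2.undistortPoints(np.stack([u.ravel(),v.ravel()],1)[:,None].astype(float),K,D)[:,0]
    P=np.c_[p,np.ones(len(p))]*d.reshape(-1,1); return ((P-t)@R).reshape(480,640,3)
E
python3 - <<'E'
from h import *
for n in('top','side'):
    snap(n,'a'); c=env.camera_model(n); print(n,-np.array(c['R']).T@c['t'],np.array(c['R'])[2])
s=env.observe();print(s['position'],s['tool_rot'],s['grip_width'],s['ft_force'],env.grasp_offset)
E
```

```text
pics
top [0.28154013 0.06946883 1.04213654] [ 0.21138308 -0.00671615 -0.97738022]
side [0.19437876 0.63961629 0.63045397] [ 0.3904282  -0.66824252 -0.63325963]
[ 0.12527427 -0.53527045  0.230773  ] [[-9.73714769e-01 -2.06412975e-05  2.27770823e-01]
 [-2.27770642e-01  1.35170633e-03 -9.73713873e-01]
 [-2.87780545e-04 -9.99999086e-01 -1.32087790e-03]] 0.08519225895846705 [-0.04577695  0.34863599  0.12386736] 0.0187
```

View pics/a_top.png

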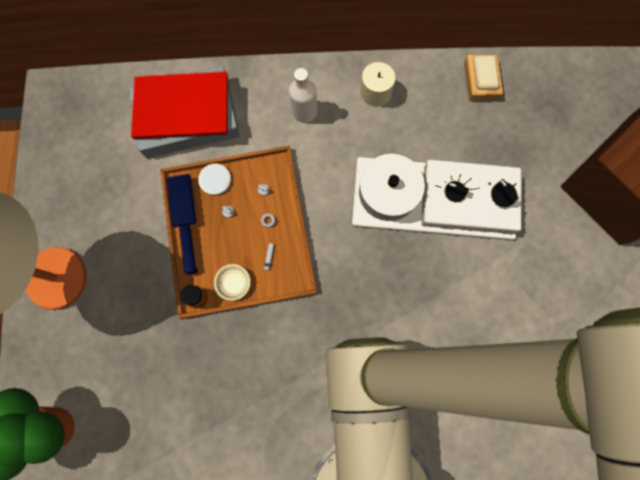

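View pics/a_side.png

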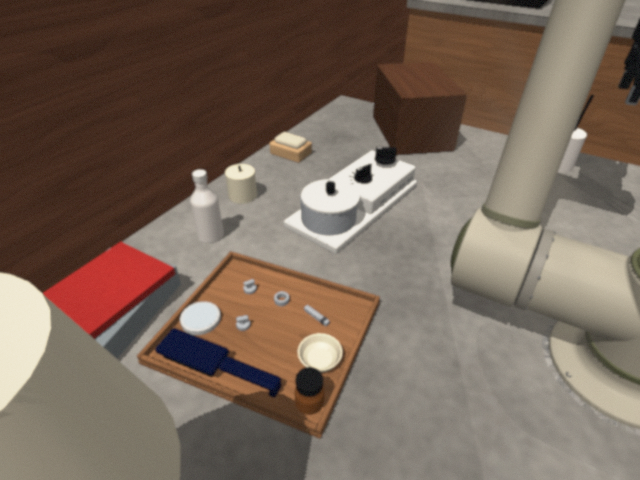

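The top view shows two cufflinks at (264,189) and (228,212), the ring at (268,220) and the tie bar at (269,257). I see no pendant. The lid knob is at (393,181), the dial at (456,191) and the safety knob at (505,193). Next I'll zoom in and measure.

```bash
python3 - <<'E'
from h import *
a=np.load('pics/a_top.npz');im=a['im'];d=a['d']
cv2.imwrite('pics/z1.png',cv2.resize(im[140:330,150:330],None,fx=3.1,fy=3.1,interpolation=cv2.INTER_CUBIC)[:,:,::-1])
cv2.imwrite('pics/z2.png',cv2.resize(im[140:250,345:535],None,fx=4.2,fy=4.2,interpolation=cv2.INTER_CUBIC)[:,:,::-1])
C=cloud('top',d)
for n,(u,v),z in[('lid',(393,181),.115),('dial',(456,191),.1),('start',(505,193),.1),('la',(264,189),.03),('lb',(228,212),.03),('band',(268,220),.02),('tb',(269,257),.018),('jar',(192,295),.07),('mir',(214,180),.02),('dish',(233,283),.03)]:
    print(n,C[v,u].round(4),ray('top',u,v,z).round(4))
for u,v in[(163,170),(290,148),(315,293),(180,317)]: print(C[v,u].round(3))
E
```

```text
lid [ 0.5917 -0.0657  0.1137] [ 0.5913 -0.0655  0.115 ]
dial [ 0.5772 -0.1931  0.0808] [ 0.5713 -0.1878  0.1   ]
start [ 0.5645 -0.2843  0.097 ] [ 0.5636 -0.2832  0.1   ]
la [0.6136 0.189  0.0311] [0.614  0.1891 0.03  ]
lb [0.5689 0.2642 0.0274] [0.5681 0.2637 0.03  ]
band [0.5536 0.1845 0.0072] [0.5502 0.1831 0.02  ]
tb [0.474  0.183  0.0144] [0.4733 0.1827 0.018 ]
jar [0.3966 0.3263 0.0668] [0.3962 0.3254 0.07  ]
mir [0.6411 0.2947 0.0225] [0.6419 0.2952 0.02  ]
dish [0.2815 0.0695 1.0421] [0.4217 0.254  0.03  ]
[0.669 0.404 0.021]
[ 0.715  0.135 -0.003]
[0.396 0.092 0.02 ]
[0.359 0.362 0.023]
```

View pics/z1.png

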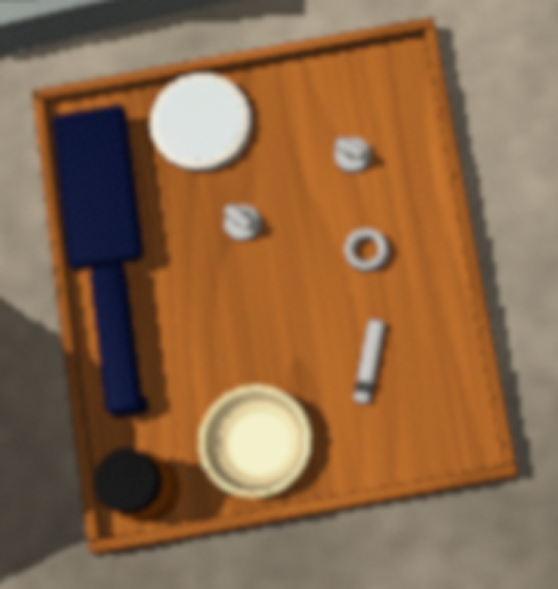

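View pics/z2.png

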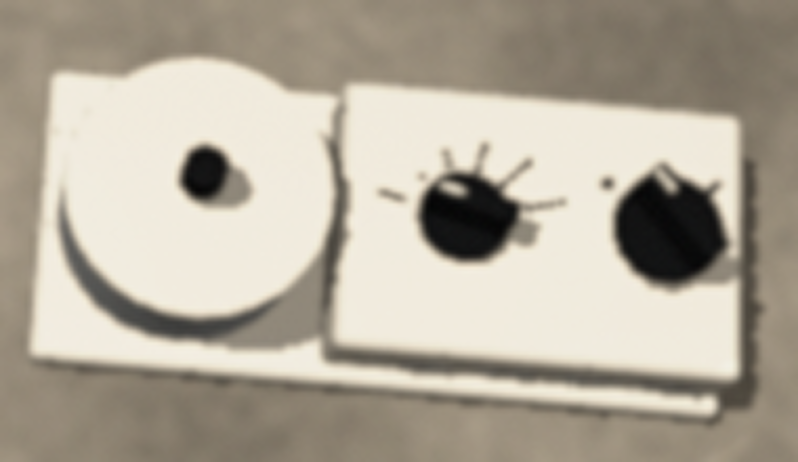

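```bash
python3 - <<'E'
from h import *
a=np.load('pics/a_top.npz');im=a['im']
s=np.load('pics/a_side.npz');si=s['im']
A=cv2.resize(im[165:220,430:530],None,fx=7.5,fy=7.5,interpolation=cv2.INTER_CUBIC)
A=np.clip(255*(A/255.)**.6,0,255).astype(np.uint8)
cv2.imwrite('pics/z3.png',A[:,:,::-1])
B=cv2.resize(si[140:220,340:420],None,fx=7,fy=7,interpolation=cv2.INTER_CUBIC)
B=np.clip(255*(B/255.)**.6,0,255).astype(np.uint8)
cv2.imwrite('pics/z4.png',B[:,:,::-1])
E
```

```text
(no output)
```

View pics/z3.png

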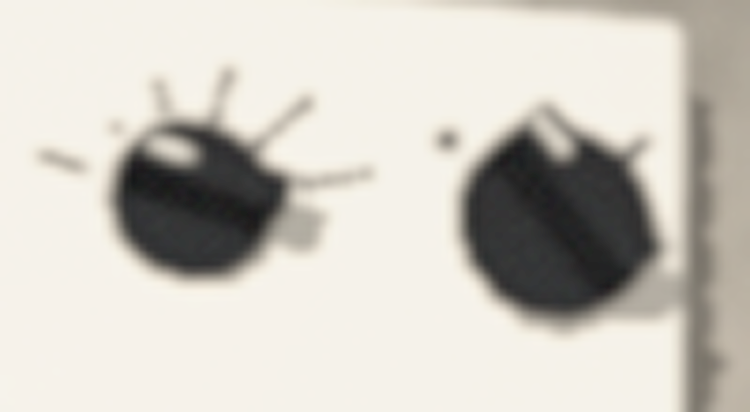

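View pics/z4.png

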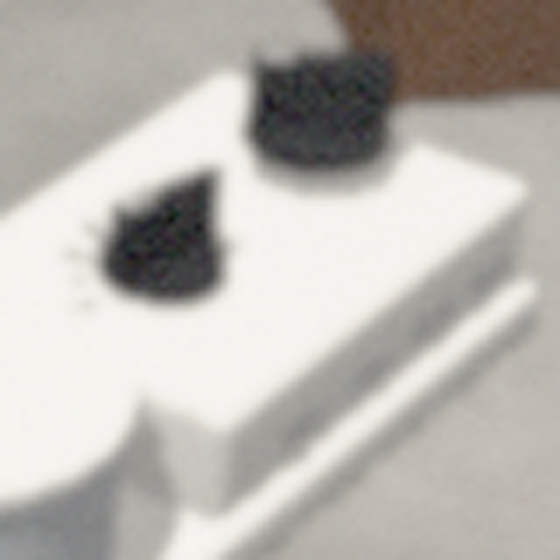

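```bash
python3 - <<'E'
from h import *
a=np.load('pics/a_top.npz');im=a['im'];d=a['d'];C=cloud('top',d)
g=im.max(2)
# lid/machine
white=(im.min(2)>150)
for nm,(u0,u1,v0,v1),lo,hi in[('dialbar',(435,482,170,215),.085,.12),('startbar',(485,525,170,215),.085,.12),('lidhandle',(375,415,160,205),.1,.13),('liddisc',(350,430,145,225),.07,.1)]:
    S=C[v0:v1,u0:u1].reshape(-1,3); dk=(g[v0:v1,u0:u1].ravel()<90)|(nm=='liddisc')
    m=(S[:,2]>lo)&(S[:,2]<hi)&dk; Q=S[m]; 
    if len(Q)<5: print(nm,len(Q));continue
    c=Q[:,:2].mean(0); w,V=np.linalg.eigh(np.cov((Q[:,:2]-c).T)); print(nm,len(Q),c.round(4),'zpct',np.percentile(Q[:,2],[5,50,90,97]).round(4),'std',np.sqrt(w).round(4),'ang',np.degrees(np.arctan2(V[1,1],V[0,1])).round(1), 'range',Q[:,:2].min(0).round(3),Q[:,:2].max(0).round(3))
def z3(x,y,z): return ray('top',430+(x+.5)/7.5-.5,165+(y+.5)/7.5-.5,z)[:2]
zl=[z3(40,153,.06),z3(82,165,.06)];t3=[z3(230,75,.06),z3(213,120,.06)];t5=[z3(370,173,.06),z3(300,185,.06)];t4=[z3(308,102,.06),z3(258,148,.06)];t2=[z3(158,82,.06),z3(167,115,.06)]
T=[zl,t2,t3,t4,t5]
A=[];b=[]
for p,q in T:
    t=(q-p)/np.linalg.norm(q-p);n=np.array([-t[1],t[0]]);A.append(n);b.append(n@p)
c=np.linalg.lstsq(np.array(A),np.array(b),rcond=None)[0];print('dial c',c)
for p,q in T: print(np.degrees(np.arctan2(*(p-c)[::-1])).round(1))
for z in(.095,.1):
  p,q=z3(150,148,z),z3(198,160,z);print('pointer',p,q,np.degrees(np.arctan2(*(p-q)[::-1])),np.degrees(np.arctan2(*((p+q)/2-c)[::-1])))
dot=z3(447,140,.06);on=[z3(650,140,.06),z3(620,158,.06)];print('dot',dot,'on',on)
p,q=z3(540,115,.097),z3(568,155,.097);print('startptr',p,q,np.degrees(np.arctan2(*(p-q)[::-1])))
# deck edges corners from z2 scale 4.2
def z2(x,y,z): return ray('top',345+(x+.5)/4.2-.5,140+(y+.5)/4.2-.5,z)[:2]
cs=[z2(348,85,.06),z2(742,118,.06),z2(738,380,.06),z2(330,350,.06)];print(np.array(cs).round(4))
print(np.degrees(np.arctan2(*(cs[0]-cs[1])[::-1]))-90,np.degrees(np.arctan2(*(cs[3]-cs[2])[::-1]))-90)
E
```

```text
dialbar 116 [ 0.5794 -0.1956] zpct [0.0865 0.0923 0.0946 0.0952] std [0.0036 0.0109] ang 70.2 range [ 0.568 -0.212] [ 0.592 -0.174]
startbar 230 [ 0.5657 -0.2885] zpct [0.0877 0.1011 0.1043 0.1053] std [0.0044 0.0129] ang -144.5 range [ 0.545 -0.306] [ 0.586 -0.271]
lidhandle 97 [ 0.5926 -0.0666] zpct [0.1032 0.1131 0.1155 0.1169] std [0.0049 0.0053] ang 153.2 range [ 0.585 -0.076] [ 0.603 -0.057]
liddisc 3024 [ 0.5944 -0.0666] zpct [0.0808 0.0837 0.086  0.0873] std [0.0322 0.0325] ang 148.2 range [ 0.532 -0.131] [ 0.659 -0.005]
dial c [ 0.58289172 -0.19647682]
69.0
9.1
-22.3
-52.7
-83.1
pointer [ 0.58687475 -0.17793532] [ 0.58314329 -0.19014135] 73.00127743180965 80.339620463483
pointer [ 0.58526286 -0.17662925] [ 0.5815511  -0.18877085] 73.00127743181025 87.85808162780786
dot [ 0.59733978 -0.26813105] on [array([ 0.59530121, -0.32399361]), array([ 0.59052133, -0.31505737])]
startptr [ 0.59133756 -0.28080411] [ 0.5801979  -0.28688651] 28.635107862858124
[[ 0.6519 -0.147 ]
 [ 0.6281 -0.3389]
 [ 0.4978 -0.3201]
 [ 0.5205 -0.127 ]]
-7.0805095840616445 -6.696639442330152
```

```bash
cat >> h.py <<'E'
def jew(im,top='top',sub=None):
    hsv=cv2.cvtColor(im,cv2.COLOR_RGB2HSV); m=((hsv[:,:,1]<70)&(hsv[:,:,2]>110)).astype(np.uint8)
    return m
def tray_blobs(im):
    m=jew(im); poly=np.array([proj('top',[*p,.01]) for p in [(.655,.385),(.70,.14),(.405,.10),(.37,.345)]]).astype(np.int32)
    k=np.zeros_like(m);cv2.fillPoly(k,[poly],1); m&=k
    for c in cv2.findContours(m,cv2.RETR_EXTERNAL,cv2.CHAIN_APPROX_NONE)[0]:
        if len(c)<6: continue
        (u,v),r=cv2.minEnclosingCircle(c); M=cv2.moments(c); x,y,w,h=cv2.boundingRect(c)
        if M['m00']<12: continue
        cu,cv_=M['m10']/M['m00'],M['m01']/M['m00']
        P=np.array([ray('top',*p[0].astype(float),.018)[:2] for p in c]); rr=cv2.minAreaRect(P.astype(np.float32)*1000)
        ww=np.array(cv2.boxPoints(rr)); e=[ww[1]-ww[0],ww[2]-ww[1]]; e=max(e,key=np.linalg.norm)
        print('px',round(cu,1),round(cv_,1),'area',M['m00'],'z.018:',ray('top',cu,cv_,.018).round(4),'box',np.array(rr[0]).round(1),np.array(rr[1]).round(1),'long ang',np.degrees(np.arctan2(e[1],e[0])).round(1))
E
python3 - <<'E'
from h import *
im=np.load('pics/a_top.npz')['im']; tray_blobs(im)
print(ray('top',264,190,.02),ray('top',228,211.5,.02))
E
```

```text
px 234.1 282.1 area 377.0 z.018: [0.4251 0.2539 0.018 ] box [425.3 254.2] [43.6 45. ] long ang -46.5
px 269.2 252.9 area 82.5 z.018: [0.4816 0.182  0.018 ] box [481.4 182.1] [10.4 42.3] long ang -12.2
px 267.7 220.0 area 119.5 z.018: [0.5507 0.1838 0.018 ] box [551.3 183.9] [25.5 26.4] long ang -46.0
px 227.0 211.1 area 76.5 z.018: [0.5736 0.268  0.018 ] box [573.  267.5] [22.  21.2] long ang 75.8
px 262.8 189.3 area 77.5 z.018: [0.6174 0.1931 0.018 ] box [616.9 192.8] [21.1 19.7] long ang 87.4
px 214.5 180.1 area 692.0 z.018: [0.6424 0.2946 0.018 ] box [640.3 294.6] [59.6 69.6] long ang -79.5
[0.61505708 0.19030368 0.02      ] [0.57202398 0.26557    0.02      ]
```

```bash
python3 -m pendant '[[[1,0,0],0,1],[[1,1,0],0,1],[[1,1,0],0,1],[[1,1,0],0,1],[[1,1,0],0,1],[[1,1,0],0,1],[[1,1,0],0,1],[[1,1,0],0,1],[[1,1,0],0,1],[[1,1,0],0,1],[[1,1,0],0,1],[[1,1,0],0,1]]' 40
```

```text
time_s: 1.1
position: [0.4804, -0.2095, 0.2312]
tool_rot: [[-0.974, -0.0, 0.228], [-0.228, 0.0, -0.974], [0.0, -1.0, -0.0]]
ft_force: [1.0, -1.0, 0.2]
grip_width: 0.0856
```

```bash
python3 -m pendant '[[[0.75,0.95,0],0,1],[[0.75,0.95,0],0,1],[[0.75,0.95,0],0,1],[[0.75,0.95,0],0,1],[[0.75,0.95,0],0,1],[[0,0,-1],0,0.7],[[0,0,-1],0,0.7],[[0,0,-1],0,0.7],[[0,0,0],0,0.7]]'
python3 - <<'E'
from h import *
snap('top','b');snap('side','b')
im=np.load('pics/b_side.npz')['im'];cv2.imwrite('pics/b_sz.png',cv2.resize(im[60:260,240:440],None,fx=3,fy=3)[:,:,::-1])
E
```

```text
time_s: 1.85
position: [0.5892, -0.0678, 0.1355]
tool_rot: [[-0.974, -0.011, 0.228], [-0.228, 0.003, -0.974], [0.01, -1.0, -0.006]]
ft_force: [-1.5, 0.3, -0.7]
grip_width: 0.0597
```

View pics/b_sz.png

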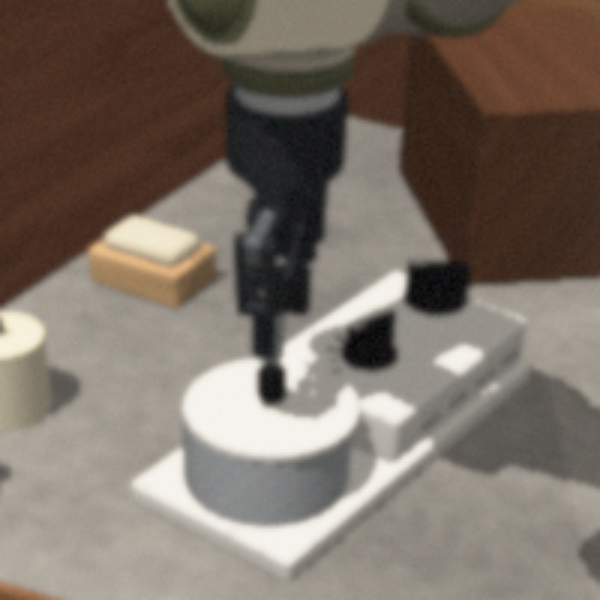

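```bash
python3 -m pendant '[[[0.03,0,-0.8],0,0.7],[[0,0,-0.8],0,0.7],[[0,0,0],0,0.7],[[0,0,0],0,0.7]]'
```

```text
time_s: 2.28
position: [0.5933, -0.0693, 0.0948]
tool_rot: [[-0.974, 0.001, 0.228], [-0.228, -0.0, -0.974], [-0.001, -1.0, 0.001]]
ft_force: [-0.4, -0.0, 1.0]
grip_width: 0.0599
```

```bash
python3 -m pendant '[[[0,0.06,-0.2],0,0.7],[[0,0,0],0,0],[[0,0,0],0,0],[[0,0,0],0,0],[[0,0,0],0,0],[[0,0,0],0,0],[[0,0,0],0,0]]' 50; python3 -m pendant '[[[0,0,0.5],0,0],[[0,0,0.8],0,0],[[0,0,0.8],0,0],[[0,0,0],0,0]]'; python3 - <<'E'
from h import *
snap('top','c');snap('side','c')
im=np.load('pics/c_side.npz')['im'];cv2.imwrite('pics/c_sz.png',cv2.resize(im[60:260,240:440],None,fx=3,fy=3)[:,:,::-1])
E
```

```text
time_s: 2.87
position: [0.593, -0.0674, 0.0883]
tool_rot: [[-0.974, 0.001, 0.228], [-0.228, -0.001, -0.974], [-0.001, -1.0, 0.001]]
ft_force: [-1.5, -0.7, 5.5]
grip_width: 0.0203
time_s: 3.2
position: [0.5945, -0.0676, 0.1549]
tool_rot: [[-0.974, 0.007, 0.228], [-0.228, -0.002, -0.974], [-0.007, -1.0, 0.004]]
ft_force: [0.3, -0.4, -0.4]
grip_width: 0.0201
```

View pics/c_sz.png

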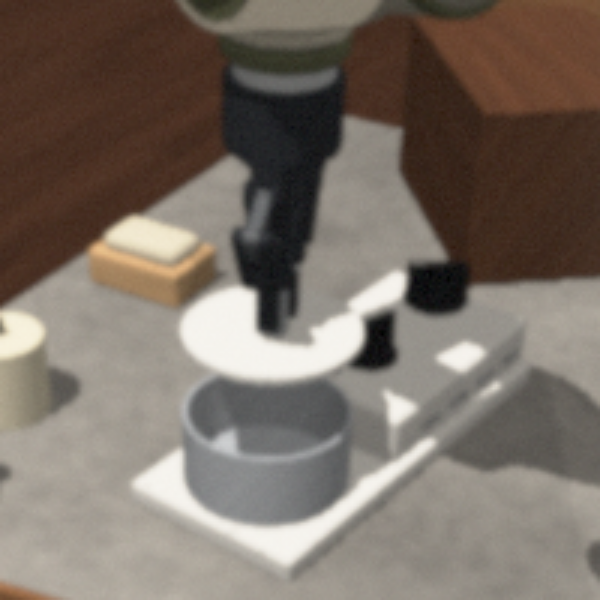

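```bash
python3 -m pendant '[[[-0.76,-0.14,0],0,0],[[-0.76,-0.14,0],0,0],[[-0.76,-0.14,0],0,0],[[-0.76,-0.14,0],0,0],[[-0.76,-0.14,0],0,0],[[-0.76,-0.14,0],0,0],[[-0.76,-0.14,0],0,0],[[-0.76,-0.14,0],0,0],[[0,0,-1],0,0],[[0,0,-1],0,0],[[0,0,-1],0,0],[[0,0,-0.5],0,0]]'; python3 -m pendant '[[[0,0,0],0,0],[[0,0,0],0,0]]'
```

```text
time_s: 4.3
position: [0.4084, -0.0998, 0.0421]
tool_rot: [[-0.974, -0.005, 0.227], [-0.227, 0.003, -0.974], [0.004, -1.0, -0.004]]
ft_force: [-0.4, 0.5, -1.3]
grip_width: 0.0205
time_s: 4.47
position: [0.4097, -0.1004, 0.0446]
tool_rot: [[-0.974, -0.003, 0.228], [-0.228, 0.002, -0.974], [0.002, -1.0, -0.002]]
ft_force: [0.5, -0.2, -1.5]
grip_width: 0.0205
```

```bash
python3 -m pendant '[[[0,0,-0.5],0,0],[[0,0,-0.35],0,0],[[0,0,0],0,0],[[0,0,0],0,0]]'; python3 -m pendant '[[[0,0,-0.06],0,0],[[0,0,0],0,0],[[0,0,0],0,0]]'
```

```text
time_s: 4.8
position: [0.4106, -0.1008, 0.0205]
tool_rot: [[-0.974, 0.0, 0.228], [-0.228, -0.0, -0.974], [-0.0, -1.0, 0.0]]
ft_force: [0.3, 0.5, -0.5]
grip_width: 0.021
time_s: 5.05
position: [0.4106, -0.1008, 0.0186]
tool_rot: [[-0.974, 0.001, 0.228], [-0.228, -0.001, -0.974], [-0.001, -1.0, 0.001]]
ft_force: [-0.9, -1.1, -2.2]
grip_width: 0.0202
```

```bash
python3 -m pendant '[[[0,0,-0.07],0,0],[[0,0,0],0,0],[[0,0,0],0,0.6],[[0,0,0],0,0.6],[[0,0,0],0,0.6],[[0,0,0],0,0.6],[[0,0,0.6],0,0.6],[[0,0,1],0,0.6],[[0,0,1],0,0.6],[[0,0,0.8],0,0.6]]'; python3 -m pendant '[[[0.2,0.94,0],-1,0.5],[[0.2,0.94,0],-1,0.5],[[0.2,0.94,0],-1,0.5],[[0.2,0.94,0],-1,0.5],[[0.2,0.94,0],-1,0.5],[[0.2,0.94,0],0,0.5],[[0.2,0.94,0],0,0.5],[[0.2,0.94,0],0,0.5],[[0.2,0.94,0],0,0.5],[[0.2,0.94,0],0,0.5],[[0,0,0],0,0.5],[[0,0,0],0,0.5]]'; python3 - <<'E'
from h import *
im,d=snap('top','d');snap('side','d')
C=cloud('top',d)
# rim: points 0.074-.086 near basin
S=C[140:240,345:440].reshape(-1,3);m=(S[:,2]>.073)&(S[:,2]<.09)&(abs(S[:,0]-.593)<.07)&(abs(S[:,1]+.067)<.07);Q=S[m]
print(len(Q),np.percentile(Q[:,2],[5,50,95]))
(c,r)=cv2.minEnclosingCircle(Q[:,:2].astype(np.float32)*1000);print(c,r)
A=np.c_[2*Q[:,:2],np.ones(len(Q))];x=np.linalg.lstsq(A,(Q[:,:2]**2).sum(1),rcond=None)[0];print(x,np.sqrt(x[2]+x[0]**2+x[1]**2))
cv2.imwrite('pics/d_z.png',cv2.resize(im[130:300,340:480],None,fx=3.5,fy=3.5,interpolation=cv2.INTER_CUBIC)[:,:,::-1])
E
```

```text
time_s: 5.88
position: [0.4104, -0.1007, 0.1197]
tool_rot: [[-0.974, 0.001, 0.228], [-0.228, -0.0, -0.974], [-0.001, -1.0, 0.0]]
ft_force: [0.7, -0.6, -0.2]
grip_width: 0.0509
time_s: 6.88
position: [0.4701, 0.1822, 0.1175]
tool_rot: [[-0.979, -0.001, -0.203], [0.203, -0.0, -0.979], [0.001, -1.0, 0.0]]
ft_force: [-0.0, -0.6, 1.3]
grip_width: 0.0427
477 [0.07431738 0.07823278 0.08146043]
(599.2288818359375, -66.45980072021484) 63.11819839477539
[ 0.59810561 -0.06642293 -0.35854688] 0.05996204444622673
```

View pics/d_z.png

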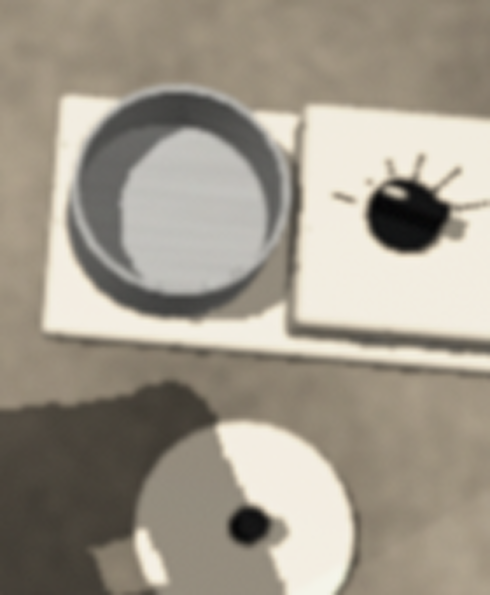

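View pics/d_side.png

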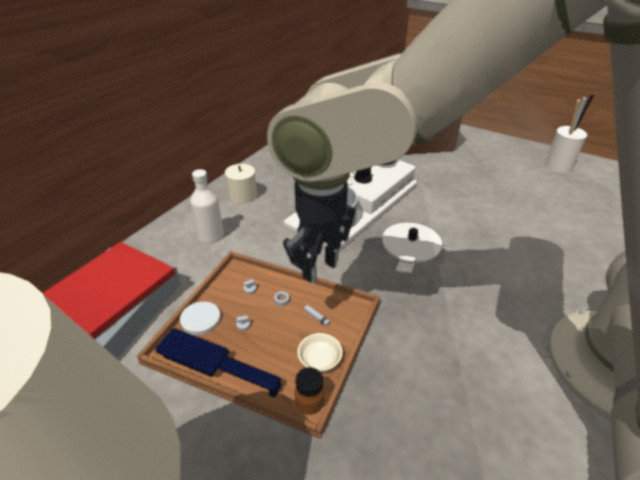

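```bash
python3 -c "
from h import *
print(ray('top',391.07,184.2,.08))
print(ray('top',340+248.5/3.5-.5,130+525/3.5-.5,.043))"; python3 -m pendant '[[[0.08,0.02,-0.85],0,0.45],[[0,0,-0.85],0,0.45],[[0,0,-0.85],0,0.45],[[0,0,-0.85],0,0.45],[[0,0,0],0,0.45],[[0,0,0],0,0.45]]'
python3 - <<'E'
from h import *
im,d=snap('side','e')
cv2.imwrite('pics/e_z.png',cv2.resize(im[240:360,230:370],None,fx=4,fy=4,interpolation=cv2.INTER_CUBIC)[:,:,::-1])
E
```

```text
[ 0.59653845 -0.06629082  0.08      ]
[ 0.41181749 -0.09611099  0.043     ]
time_s: 7.48
position: [0.4724, 0.1809, 0.0157]
tool_rot: [[-0.978, -0.002, -0.206], [0.206, -0.0, -0.978], [0.002, -1.0, 0.001]]
ft_force: [0.6, 0.6, 0.3]
grip_width: 0.0386
```

View pics/e_z.png

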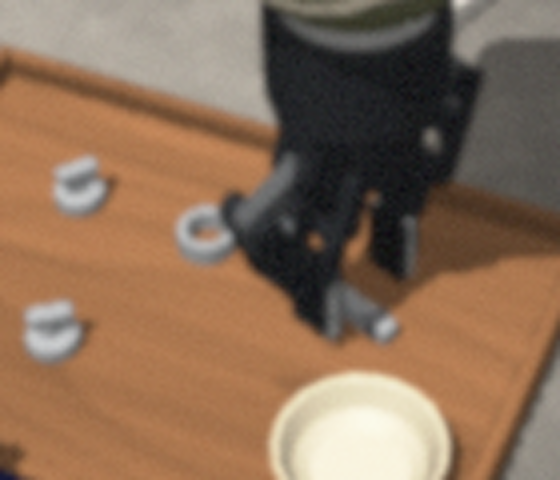

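```bash
python3 -m pendant '[[[0,0.04,-0.18],0,0.45],[[0,0,0],0,0.45],[[0,0,0],0,0],[[0,0,0],0,0],[[0,0,0],0,0],[[0,0,0],0,0],[[0,0,0],0,0]]' 50;  python3 -m pendant '[[[0,0,0.5],0,0],[[0,0,1],0,0],[[0,0,1],0,0],[[0,0,1],0,0],[[0,0,0.5],0,0],[[0,0,0],0,0]]'
python3 - <<'E'
from h import *
im,d=snap('side','f')
cv2.imwrite('pics/f_z.png',cv2.resize(im[180:360,200:400],None,fx=3,fy=3,interpolation=cv2.INTER_CUBIC)[:,:,::-1])
E
```

```text
time_s: 8.12
position: [0.473, 0.1831, 0.0112]
tool_rot: [[-0.979, 0.001, -0.205], [0.205, 0.0, -0.979], [-0.001, -1.0, -0.0]]
ft_force: [-1.5, -0.5, 6.0]
grip_width: 0.0079
time_s: 8.62
position: [0.4742, 0.1834, 0.134]
tool_rot: [[-0.979, 0.007, -0.205], [0.205, 0.001, -0.979], [-0.007, -1.0, -0.002]]
ft_force: [0.2, 0.6, -0.4]
grip_width: 0.0082
```

View pics/f_z.png

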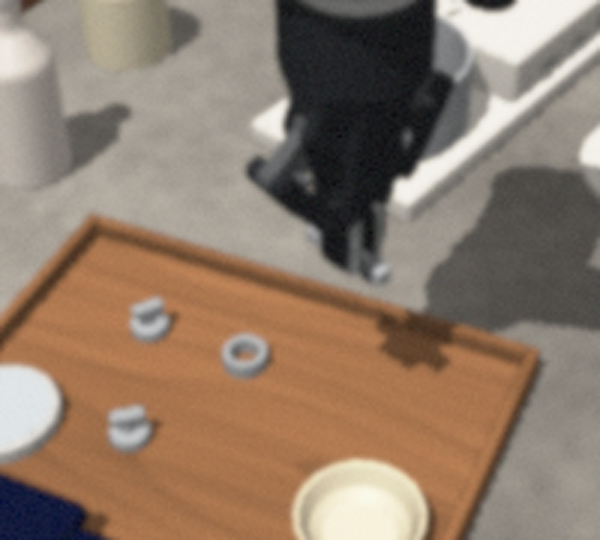

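```bash
python3 -m pendant '[[[0.5,-0.96,0],0,0],[[0.5,-0.96,0],0,0],[[0.5,-0.96,0],0,0],[[0.5,-0.96,0],0,0],[[0.5,-0.96,0],0,0],[[0.5,-0.96,0],0,0],[[0.5,-0.96,0],0,0],[[0.5,-0.96,0],0,0],[[0,0,0],0,0],[[0,0,0],0,0]]'; python3 -m pendant '[[[0,0,-1],0,0],[[0,0,-1],0,0],[[0,0,-0.7],0,0],[[0,0,0],0,0],[[0,0,0],0,0]]'
```

```text
time_s: 9.5
position: [0.5924, -0.0485, 0.1285]
tool_rot: [[-0.978, -0.003, -0.207], [0.207, 0.001, -0.978], [0.003, -1.0, -0.0]]
ft_force: [-0.6, 0.4, 0.4]
grip_width: 0.0081
time_s: 9.92
position: [0.5919, -0.0462, 0.0487]
tool_rot: [[-0.979, -0.003, -0.204], [0.204, 0.001, -0.979], [0.003, -1.0, -0.0]]
ft_force: [0.2, -0.2, 0.4]
grip_width: 0.0081
```

```bash
python3 -m pendant '[[[0.05,-0.1,-0.2],0,0],[[0,0,0],0,0.22],[[0,0,0],0,0.22],[[0,0,0],0,0.22],[[0,0,0],0,0.22],[[0,0,1],0,0.22],[[0,0,1],0,0.22],[[0,0,0.8],0,0.22],[[-0.2,1,0],0,0.5],[[-0.2,1,0],0,0.5],[[-0.2,1,0],0,0.5]]';  python3 - <<'E'
from h import *
im,d=snap('top','g')
cv2.imwrite('pics/g_z.png',cv2.resize(im[130:300,150:450],None,fx=2.6,fy=2.6,interpolation=cv2.INTER_CUBIC)[:,:,::-1])
tray_blobs(im)
E
```

```text
time_s: 10.83
position: [0.5761, 0.0404, 0.1284]
tool_rot: [[-0.978, 0.001, -0.206], [0.206, -0.0, -0.978], [-0.001, -1.0, -0.0]]
ft_force: [0.3, 0.2, -0.1]
grip_width: 0.0429
px 235.3 277.1 area 117.5 z.018: [0.4351 0.2514 0.018 ] box [435.8 251.4] [40.1 18.4] long ang 72.9
px 267.7 220.0 area 119.5 z.018: [0.5507 0.1838 0.018 ] box [551.3 183.9] [25.5 26.4] long ang -46.0
px 226.8 211.1 area 73.0 z.018: [0.5736 0.2684 0.018 ] box [573.4 268.3] [20.2 21.4] long ang -11.2
px 262.7 189.3 area 76.5 z.018: [0.6174 0.1932 0.018 ] box [616.9 192.8] [21.1 19.7] long ang 87.4
px 214.4 180.0 area 686.0 z.018: [0.6426 0.2948 0.018 ] box [640.6 294.7] [59.1 69.6] long ang -79.5
px 289.4 182.5 area 135.5 z.018: [0.6298 0.1372 0.018 ] box [641.  135.6] [16.7 73. ] long ang -1.4
```

View pics/g_z.png

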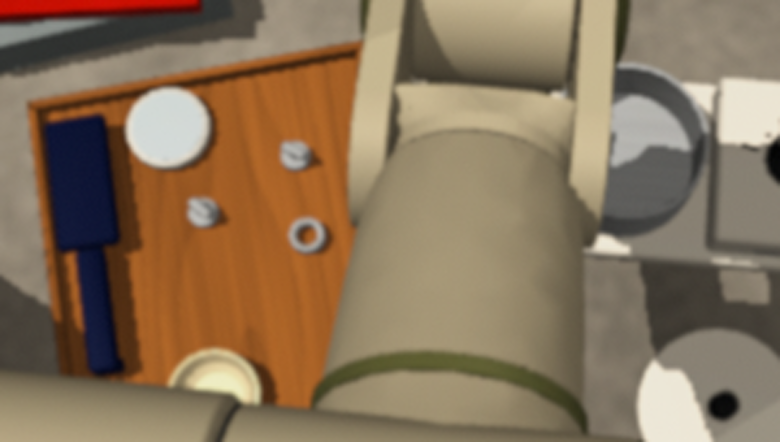

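```bash
python3 -m pendant '[[[-0.17,0.95,0],0,0.55],[[-0.17,0.95,0],0,0.55],[[-0.17,0.95,0],0,0.55],[[-0.17,0.95,0],0,0.55],[[-0.17,0.98,0],0,0.55],[[0,0,-0.8],0,0.55],[[0,0,-0.8],0,0.55],[[0,0,-0.8],0,0.55],[[0,0,-0.6],0,0.55],[[0,0,0],0,0.55],[[0,0,0],0,0.55]]'
python3 - <<'E'
from h import *
im,d=snap('side','i')
cv2.imwrite('pics/i_z.png',cv2.resize(im[220:340,200:340],None,fx=4,fy=4,interpolation=cv2.INTER_CUBIC)[:,:,::-1])
E
```

```text
time_s: 11.8
position: [0.5508, 0.183, 0.0376]
tool_rot: [[-0.979, -0.001, -0.205], [0.205, -0.0, -0.979], [0.001, -1.0, 0.0]]
ft_force: [0.8, 0.9, 0.1]
grip_width: 0.0473
```

View pics/i_z.png

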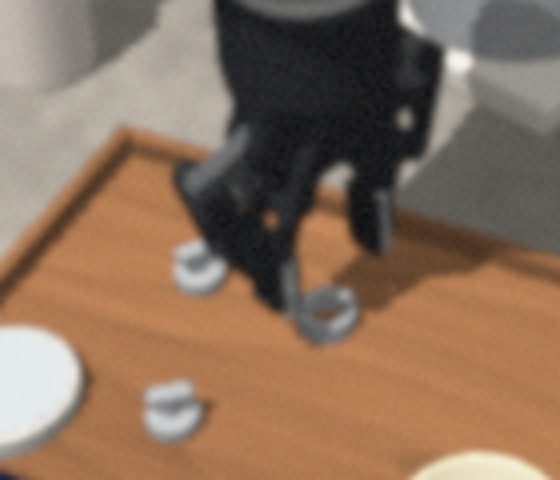

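```bash
python3 -m pendant '[[[0,0,-0.5],0,0.55],[[0,0,-0.37],0,0.55],[[0,0,0],0,0.55],[[0,0,0],0,0],[[0,0,0],0,0],[[0,0,0],0,0],[[0,0,0],0,0],[[0,0,0],0,0],[[0,0,0],0,0]]' 50;  python3 -m pendant '[[[0,0,0.5],0,0],[[0,0,1],0,0],[[0,0,1],0,0],[[0,0,1],0,0],[[0,0,0.5],0,0],[[0,0,0],0,0]]'
python3 - <<'E'
from h import *
im,d=snap('side','j')
cv2.imwrite('pics/j_z.png',cv2.resize(im[180:340,200:400],None,fx=3,fy=3,interpolation=cv2.INTER_CUBIC)[:,:,::-1])
E
```

```text
time_s: 12.6
position: [0.5513, 0.1832, 0.0125]
tool_rot: [[-0.979, 0.002, -0.205], [0.205, 0.0, -0.979], [-0.002, -1.0, -0.001]]
ft_force: [-1.2, -0.2, 5.7]
grip_width: 0.025
time_s: 13.1
position: [0.5523, 0.1833, 0.1354]
tool_rot: [[-0.979, 0.007, -0.205], [0.205, 0.001, -0.979], [-0.007, -1.0, -0.002]]
ft_force: [0.1, -0.9, -0.1]
grip_width: 0.0252
```

View pics/j_z.png

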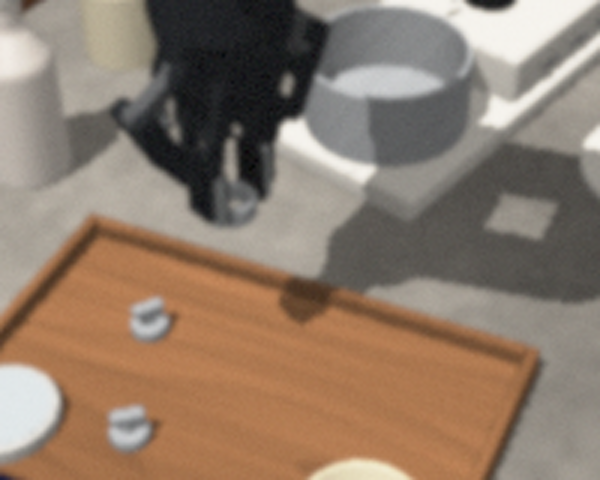

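```bash
python3 -m pendant '[[[0.12,-0.96,0],0,0],[[0.12,-0.96,0],0,0],[[0.12,-0.96,0],0,0],[[0.12,-0.96,0],0,0],[[0.12,-0.96,0],0,0],[[0.12,-0.96,0],0,0],[[0.12,-0.96,0],0,0],[[0.12,-0.96,0],0,0],[[0.12,-0.96,0],0,0],[[0,0,0],0,0],[[0,0,0],0,0]]'; python3 -m pendant '[[[0,0,-1],0,0],[[0,0,-1],0,0],[[0,0,-0.6],0,0],[[0,0,0],0,0],[[0,0,0],0,0]]'
```

```text
time_s: 14.07
position: [0.5826, -0.0771, 0.1297]
tool_rot: [[-0.978, -0.003, -0.207], [0.207, 0.001, -0.978], [0.003, -1.0, -0.0]]
ft_force: [-0.6, 0.6, -0.8]
grip_width: 0.0251
time_s: 14.48
position: [0.5826, -0.0749, 0.0527]
tool_rot: [[-0.979, -0.002, -0.204], [0.204, 0.001, -0.979], [0.003, -1.0, -0.001]]
ft_force: [-0.2, 0.2, 0.5]
grip_width: 0.0249
```

```bash
python3 -m pendant '[[[0,0,0],0,0.48],[[0,0,0],0,0.48],[[0,0,0],0,0.48],[[0,0,0],0,0.48],[[0,0,1],0,0.48],[[0,0,1],0,0.48],[[0,0,0.8],0,0.48]]'; python3 -m pendant '[[[0.1,0.96,0],0,0.55],[[0.1,0.96,0],0,0.55],[[0.13,0.96,0],0,0.55],[[0.13,0.96,0],0,0.55],[[0.13,0.96,0],0,0.55],[[0.13,0.96,0],0,0.55],[[0.13,0.96,0],0,0.55],[[0.13,0.96,0],0,0.55],[[0.13,0.96,0],0,0.55],[[0,0,0],0,0.55],[[0,0,0],0,0.55]]'; python3 - <<'E'
from h import *
im,d=snap('top','k')
cv2.imwrite('pics/k_z.png',cv2.resize(im[130:300,150:450],None,fx=2.6,fy=2.6,interpolation=cv2.INTER_CUBIC)[:,:,::-1])
E
```

```text
time_s: 15.07
position: [0.5834, -0.0762, 0.1398]
tool_rot: [[-0.979, 0.002, -0.205], [0.205, -0.001, -0.979], [-0.002, -1.0, 0.0]]
ft_force: [-0.2, -0.2, -0.2]
grip_width: 0.0408
time_s: 15.98
position: [0.6163, 0.1842, 0.1376]
tool_rot: [[-0.979, 0.0, -0.203], [0.203, -0.0, -0.979], [-0.0, -1.0, -0.0]]
ft_force: [-0.8, 0.1, -1.2]
grip_width: 0.0466
```

View pics/k_z.png

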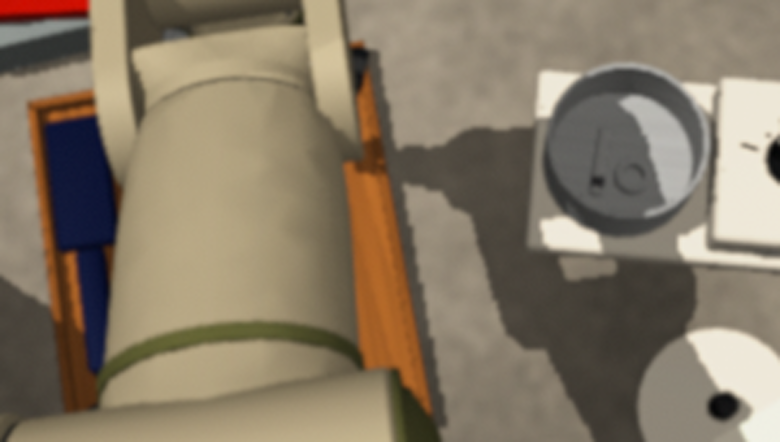

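```bash
python3 -m pendant '[[[-0.03,0.2,-0.8],0,0.6],[[0,0,-0.8],0,0.6],[[0,0,-0.8],0,0.6],[[0,0,-0.8],0,0.6],[[0,0,0],0,0.6],[[0,0,0],0,0.6]]'
python3 - <<'E'
from h import *
im,d=snap('side','l')
cv2.imwrite('pics/l_z.png',cv2.resize(im[200:340,180:340],None,fx=4,fy=4,interpolation=cv2.INTER_CUBIC)[:,:,::-1])
E
```

```text
time_s: 16.53
position: [0.6154, 0.1879, 0.0413]
tool_rot: [[-0.978, -0.002, -0.206], [0.206, -0.0, -0.978], [0.002, -1.0, 0.001]]
ft_force: [0.9, 0.4, 0.3]
grip_width: 0.051
```

View pics/l_z.png

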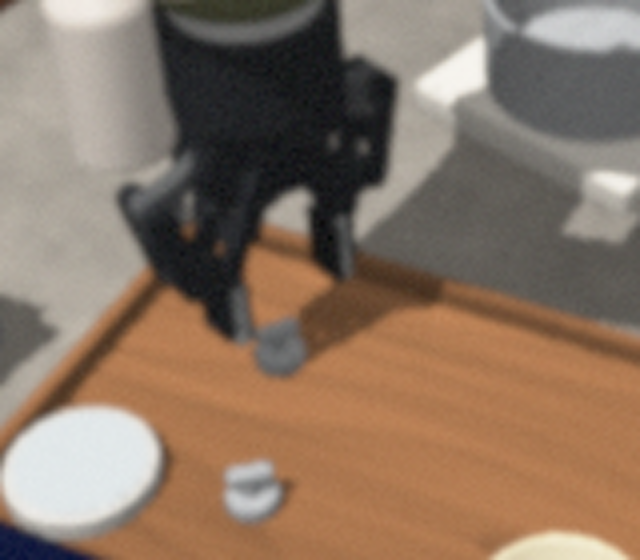

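```bash
python3 -c "
from h import *
print(ray('side',250,287.2,.0195),ray('side',180+252/4,200+490/4,.0195))"
```

```text
[0.61437869 0.19338376 0.0195    ] [0.57179851 0.26688346 0.0195    ]
```

Both views agree that link A is at about (0.615, 0.192).

```bash
python3 -m pendant '[[[0,0.12,-0.5],0,0.6],[[0,0,-0.52],0,0.6],[[0,0,0],0,0.6],[[0,0,0],0,0],[[0,0,0],0,0],[[0,0,0],0,0],[[0,0,0],0,0],[[0,0,0],0,0],[[0,0,0],0,0]]' 50;  python3 -m pendant '[[[0,0,0.5],0,0],[[0,0,1],0,0],[[0,0,1],0,0],[[0,0,1],0,0],[[0,0,0.5],0,0],[[0,0,0],0,0]]'
python3 - <<'E'
from h import *
im,d=snap('side','m')
cv2.imwrite('pics/m_z.png',cv2.resize(im[180:340,180:380],None,fx=3,fy=3,interpolation=cv2.INTER_CUBIC)[:,:,::-1])
E
```

```text
time_s: 17.33
position: [0.6166, 0.1926, 0.013]
tool_rot: [[-0.979, 0.003, -0.205], [0.205, 0.0, -0.979], [-0.003, -1.0, -0.001]]
ft_force: [-0.3, -1.0, 6.7]
grip_width: 0.0205
time_s: 17.83
position: [0.6173, 0.1929, 0.1362]
tool_rot: [[-0.979, 0.009, -0.205], [0.205, 0.001, -0.979], [-0.009, -1.0, -0.003]]
ft_force: [0.5, -0.1, -0.1]
grip_width: 0.0202
```

View pics/m_z.png

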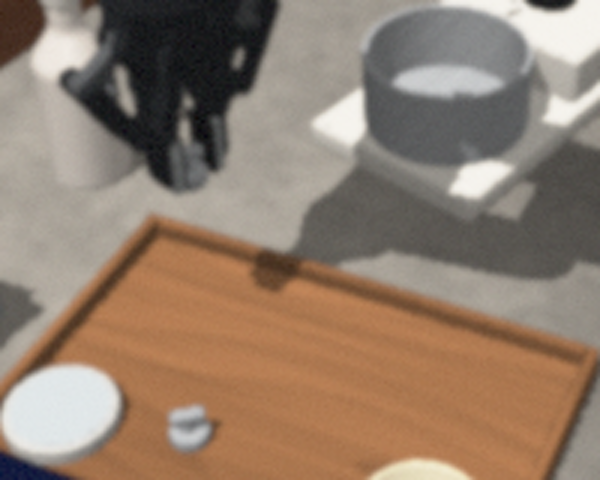

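```bash
python3 -m pendant '[[[0,-0.97,0],0,0],[[0,-0.97,0],0,0],[[0,-0.97,0],0,0],[[0,-0.97,0],0,0],[[0,-0.97,0],0,0],[[0,-0.97,0],0,0],[[0,-0.97,0],0,0],[[0,-0.97,0],0,0],[[0,-0.97,0],0,0],[[0,0,0],0,0],[[0,0,0],0,0]]'; python3 -m pendant '[[[0,0,-1],0,0],[[0,0,-1],0,0],[[0,0,-0.6],0,0],[[0,0,0],0,0],[[0,0,0],0,0]]'
```

```text
time_s: 18.8
position: [0.615, -0.0704, 0.1296]
tool_rot: [[-0.978, -0.002, -0.207], [0.207, 0.001, -0.978], [0.002, -1.0, -0.0]]
ft_force: [0.6, 1.3, 0.1]
grip_width: 0.0202
time_s: 19.22
position: [0.6152, -0.0681, 0.0522]
tool_rot: [[-0.979, -0.002, -0.204], [0.204, 0.001, -0.979], [0.002, -1.0, -0.0]]
ft_force: [0.6, 1.0, 0.7]
grip_width: 0.0202
```

```bash
python3 -m pendant '[[[0,0,0],0,0.42],[[0,0,0],0,0.42],[[0,0,0],0,0.42],[[0,0,0],0,0.42],[[0,0,1],0,0.42],[[0,0,1],0,0.42],[[0,0,0.8],0,0.42]]'; python3 -m pendant '[[[-0.12,0.92,0],0,0.6],[[-0.12,0.92,0],0,0.6],[[-0.12,0.92,0],0,0.6],[[-0.12,0.92,0],0,0.6],[[-0.12,0.92,0],0,0.6],[[-0.12,0.92,0],0,0.6],[[-0.12,0.92,0],0,0.6],[[-0.12,0.92,0],0,0.6],[[-0.12,0.92,0],0,0.6],[[-0.12,0.92,0],0,0.6],[[-0.12,0.92,0],0,0.6],[[-0.12,0.92,0],0,0.6]]'; python3 -m pendant '[[[0,0,-0.8],0,0.6],[[0,0,-0.8],0,0.6],[[0,0,-0.8],0,0.6],[[0,0,-0.8],0,0.6],[[0,0,0],0,0.6],[[0,0,0],0,0.6]]'
python3 - <<'E'
from h import *
im,d=snap('side','n')
cv2.imwrite('pics/n_z.png',cv2.resize(im[200:360,150:350],None,fx=3.5,fy=3.5,interpolation=cv2.INTER_CUBIC)[:,:,::-1])
im,d=snap('top','n')
cv2.imwrite('pics/n_t.png',cv2.resize(im[140:240,345:445],None,fx=4,fy=4,interpolation=cv2.INTER_CUBIC)[:,:,::-1])
E
```

```text
time_s: 19.8
position: [0.6158, -0.0693, 0.1393]
tool_rot: [[-0.979, 0.002, -0.205], [0.205, -0.0, -0.979], [-0.002, -1.0, 0.0]]
ft_force: [0.3, -0.4, 0.4]
grip_width: 0.0362
time_s: 20.8
position: [0.5721, 0.2633, 0.1374]
tool_rot: [[-0.979, 0.001, -0.205], [0.205, 0.0, -0.979], [-0.001, -1.0, -0.0]]
ft_force: [-0.3, -0.1, 0.6]
grip_width: 0.0515
time_s: 21.3
position: [0.5722, 0.2619, 0.0408]
tool_rot: [[-0.979, -0.001, -0.205], [0.205, -0.0, -0.979], [0.001, -1.0, 0.001]]
ft_force: [-0.2, -0.6, 1.1]
grip_width: 0.0511
```

View pics/n_z.png

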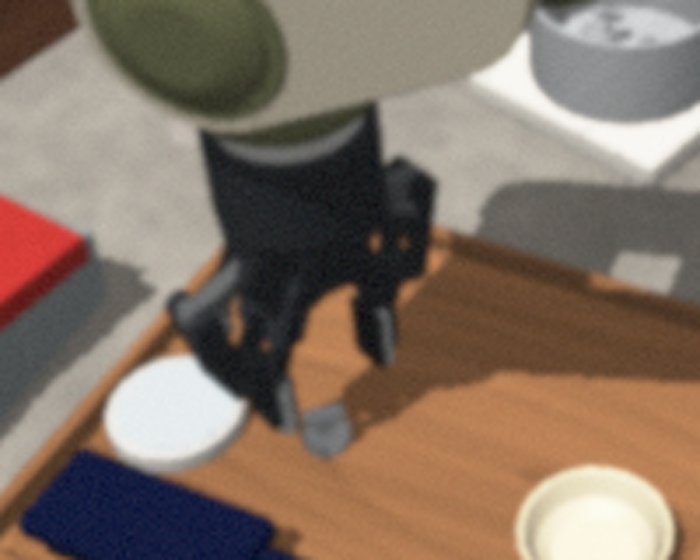

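View pics/n_t.png

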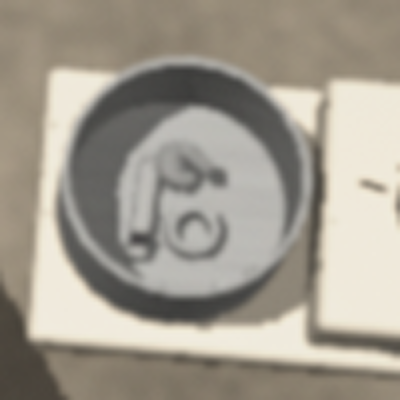

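```bash
python3 -m pendant '[[[0,0.16,-0.5],0,0.6],[[0,0,-0.5],0,0.6],[[0,0,0],0,0.6],[[0,0,0],0,0],[[0,0,0],0,0],[[0,0,0],0,0],[[0,0,0],0,0],[[0,0,0],0,0],[[0,0,0],0,0]]' 50;  python3 -m pendant '[[[0,0,0.5],0,0],[[0,0,1],0,0],[[0,0,1],0,0],[[0,0,1],0,0],[[0,0,0.5],0,0],[[0,0,0],0,0]]'
python3 - <<'E'
from h import *
im,d=snap('side','o')
cv2.imwrite('pics/o_z.png',cv2.resize(im[180:360,150:350],None,fx=3,fy=3,interpolation=cv2.INTER_CUBIC)[:,:,::-1])
E
```

```text
time_s: 22.15
position: [0.5733, 0.2669, 0.0128]
tool_rot: [[-0.979, 0.003, -0.205], [0.205, 0.001, -0.979], [-0.003, -1.0, -0.001]]
ft_force: [-1.6, 0.2, 5.9]
grip_width: 0.0201
time_s: 22.65
position: [0.5741, 0.2672, 0.1361]
tool_rot: [[-0.979, 0.009, -0.205], [0.205, 0.002, -0.979], [-0.008, -1.0, -0.004]]
ft_force: [-0.1, -0.5, -0.2]
grip_width: 0.0202
```

View pics/o_z.png

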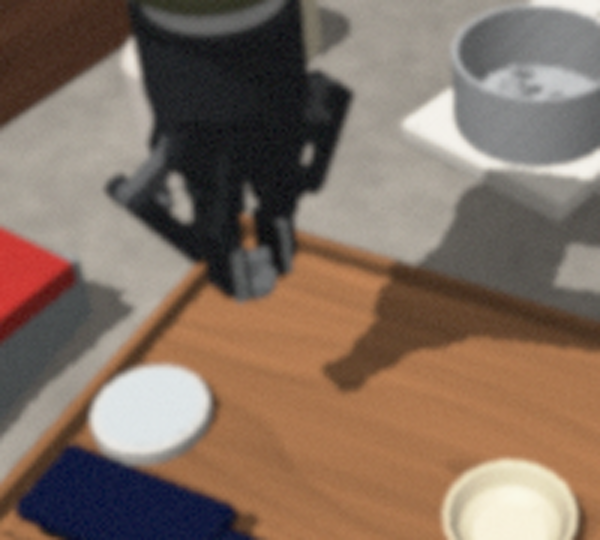

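```bash
python3 -m pendant '[[[0.08,-0.95,0],0,0],[[0.08,-0.95,0],0,0],[[0.08,-0.95,0],0,0],[[0.08,-0.95,0],0,0],[[0.08,-0.95,0],0,0],[[0.08,-0.95,0],0,0],[[0.08,-0.95,0],0,0],[[0.08,-0.95,0],0,0],[[0.08,-0.95,0],0,0],[[0.08,-0.95,0],0,0],[[0.08,-0.95,0],0,0],[[0.08,-0.95,0],0,0]]'; python3 -m pendant '[[[0,-0.1,-0.8],0,0],[[0,0,-0.8],0,0],[[0,0,-0.5],0,0],[[0,0,0],0,0],[[0,0,0],0,0]]'
```

```text
time_s: 23.7
position: [0.6006, -0.0766, 0.1298]
tool_rot: [[-0.979, -0.002, -0.205], [0.205, 0.001, -0.979], [0.002, -1.0, -0.0]]
ft_force: [-0.0, -0.0, -0.2]
grip_width: 0.0206
time_s: 24.12
position: [0.6006, -0.0781, 0.067]
tool_rot: [[-0.979, -0.002, -0.205], [0.205, 0.001, -0.979], [0.002, -1.0, -0.0]]
ft_force: [0.0, 0.1, -0.2]
grip_width: 0.0202
```

```bash
python3 -m pendant '[[[0,-0.05,-0.15],0,0],[[0,0,0],0,0.4],[[0,0,0],0,0.4],[[0,0,0],0,0.4],[[0,0,0],0,0.4],[[0,0,1],0,0.4],[[0,0,1],0,0.4],[[0,0,1],0,0.4],[[0,1,0],0,0.6],[[0,1,0],0,0.6],[[0,1,0],0,0.6]]'; python3 -m pendant '[[[-0.9,0.2,0],0,0.6],[[-0.9,0.2,0],0,0.6],[[-0.9,0.2,0],0,0.6],[[-0.9,0.2,0],0,0.6],[[-0.9,0.2,0],0,0.6],[[-0.9,0.2,0],0,0.6],[[0,0,0],0,0.6]]'; python3 - <<'E'
from h import *
im,d=snap('top','p');snap('side','p')
cv2.imwrite('pics/p_t.png',cv2.resize(im[140:300,345:535],None,fx=4,fy=4,interpolation=cv2.INTER_CUBIC)[:,:,::-1])
E
```

```text
time_s: 25.03
position: [0.6012, 0.011, 0.1542]
tool_rot: [[-0.979, 0.002, -0.206], [0.206, -0.0, -0.979], [-0.002, -1.0, -0.0]]
ft_force: [0.4, -0.6, 1.1]
grip_width: 0.0515
time_s: 25.62
position: [0.4349, 0.0476, 0.1535]
tool_rot: [[-0.979, -0.003, -0.204], [0.204, 0.0, -0.979], [0.003, -1.0, 0.0]]
ft_force: [0.6, 0.6, 0.7]
grip_width: 0.0512
```

View pics/p_t.png

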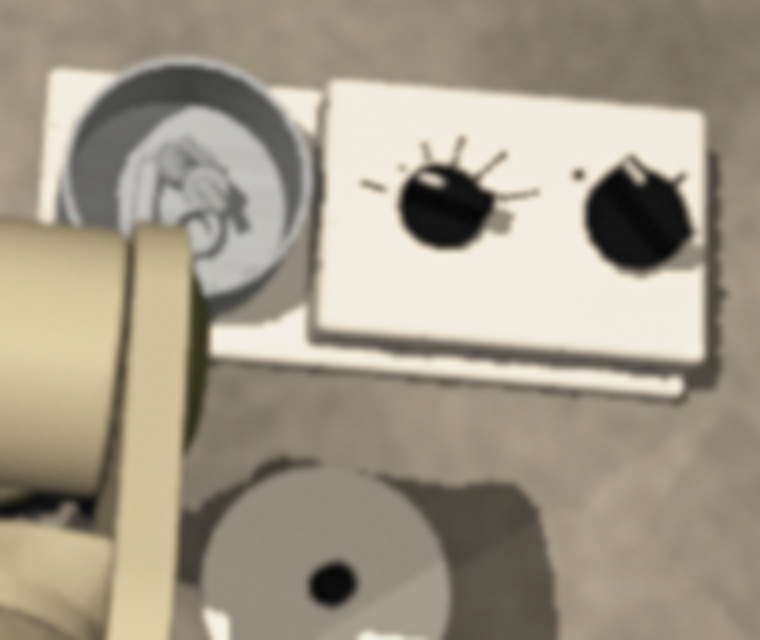

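View pics/p_side.png

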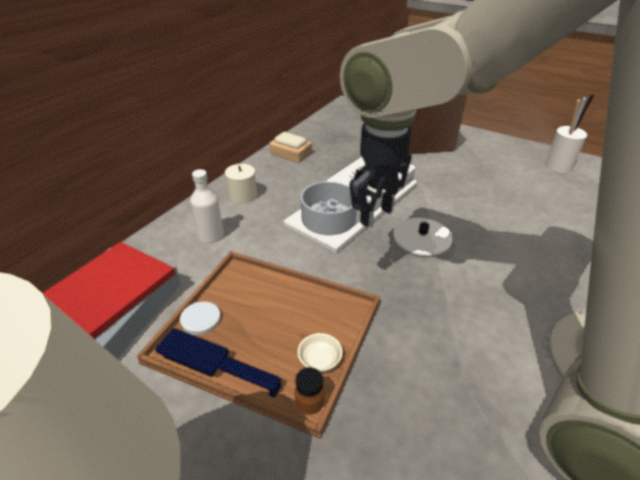

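The tray is empty and all four pieces are in the basin. The lid has been knocked aside, from px (410,279) to (427,285), so I'll measure it again.

```bash
python3 - <<'E'
from h import *
for t in 'gp':
  for n in('top','side'):
    try: im=np.load(f'pics/{t}_{n}.npz')['im']
    except Exception: continue
    u0,v0=[int(x) for x in proj(n,[.41,-.12,.031])]
    r=35; sub=im[v0-r:v0+r,u0-r:u0+r].max(2)
    m=(sub<50).astype(np.uint8); k,l,s,c=cv2.connectedComponentsWithStats(m)
    for i in range(1,k):
        if s[i,4]>15: 
            u,v=c[i]+[u0-r,v0-r]; print(t,n,s[i],u.round(1),v.round(1),ray(n,u,v,.036 if n=='top' else .031).round(4))
E
```

```text
g top [37 36 11 10 83] 427.6 285.6 [ 0.3991 -0.1303  0.036 ]
p top [37 36 10 10 78] 427.6 285.6 [ 0.3991 -0.1302  0.036 ]
p side [  1   0  10  17 148] 386.7 202.5 [ 0.5075 -0.1805  0.031 ]
p side [38 28  9 12 80] 423.4 228.1 [ 0.3996 -0.1343  0.031 ]
```

```bash
python3 -m pendant '[[[-0.2,-0.99,0],0,0.7],[[-0.2,-0.99,0],0,0.7],[[-0.2,-0.99,0],0,0.7],[[-0.2,-0.99,0],0,0.7],[[-0.2,-0.99,0],0,0.7],[[-0.18,-1,0],0,0.7],[[0,0,-1],0,0.7],[[0,0,-1],0,0.7],[[0,0,-1],0,0.7],[[0,0,0],0,0.7],[[0,0,0],0,0.7]]'; python3 - <<'E'
from h import *
im,d=snap('side','q')
cv2.imwrite('pics/q_z.png',cv2.resize(im[140:300,330:530],None,fx=3.5,fy=3.5,interpolation=cv2.INTER_CUBIC)[:,:,::-1])
E
```

```text
time_s: 26.63
position: [0.4042, -0.1327, 0.063]
tool_rot: [[-0.979, -0.002, -0.205], [0.205, 0.001, -0.979], [0.002, -1.0, -0.001]]
ft_force: [0.2, -0.2, 0.7]
grip_width: 0.0598
```

View pics/q_z.png

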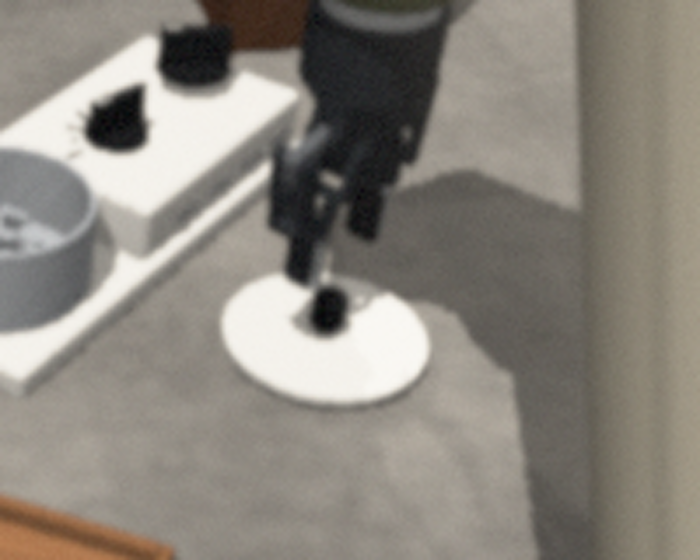

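```bash
python3 -m pendant '[[[-0.15,0.03,-0.7],0,0.7],[[0,0,-0.55],0,0.7],[[0,0,0],0,0.7],[[0,0,0],0,0.7]]'; python3 -m pendant '[[[0,0,-0.1],0,0.7],[[0,0,0],0,0],[[0,0,0],0,0],[[0,0,0],0,0],[[0,0,0],0,0],[[0,0,0],0,0],[[0,0,0],0,0],[[0,0,0],0,0]]' 60
```

```text
time_s: 27.02
position: [0.4002, -0.1318, 0.027]
tool_rot: [[-0.979, 0.001, -0.205], [0.205, -0.001, -0.979], [-0.002, -1.0, 0.001]]
ft_force: [-0.4, 0.4, 0.0]
grip_width: 0.0598
time_s: 27.68
position: [0.3996, -0.1315, 0.0236]
tool_rot: [[-0.979, 0.001, -0.205], [0.205, -0.001, -0.979], [-0.001, -1.0, 0.001]]
ft_force: [-0.4, 0.9, 8.5]
grip_width: 0.02
```

```bash
python3 -m pendant '[[[0,0,0.5],0,0],[[0,0,1],0,0],[[0,0,1],0,0],[[0,0,1],0,0],[[0,0,0.8],0,0],[[0,0,0],0,0],[[0,0,0],0,0]]';  python3 -m pendant '[[[0.65,0.22,0],0,0],[[0.65,0.22,0],0,0],[[0.65,0.22,0],0,0],[[0.65,0.22,0],0,0],[[0.65,0.22,0],0,0],[[0.65,0.22,0],0,0],[[0.65,0.22,0],0,0],[[0.65,0.22,0],0,0],[[0.65,0.22,0],0,0],[[0.65,0.22,0],0,0],[[0,0,0],0,0],[[0,0,0],0,0]]'; python3 - <<'E'
from h import *
im,d=snap('side','r')
cv2.imwrite('pics/r_z.png',cv2.resize(im[60:260,240:440],None,fx=3,fy=3)[:,:,::-1])
E
```

```text
time_s: 28.27
position: [0.3994, -0.1314, 0.1526]
tool_rot: [[-0.979, 0.002, -0.205], [0.205, -0.001, -0.979], [-0.002, -1.0, 0.001]]
ft_force: [-0.4, 0.9, -0.6]
grip_width: 0.0197
time_s: 29.27
position: [0.5939, -0.0649, 0.1496]
tool_rot: [[-0.979, -0.004, -0.204], [0.204, 0.001, -0.979], [0.004, -1.0, -0.0]]
ft_force: [-0.8, -0.0, -1.8]
grip_width: 0.0197
```

View pics/r_z.png

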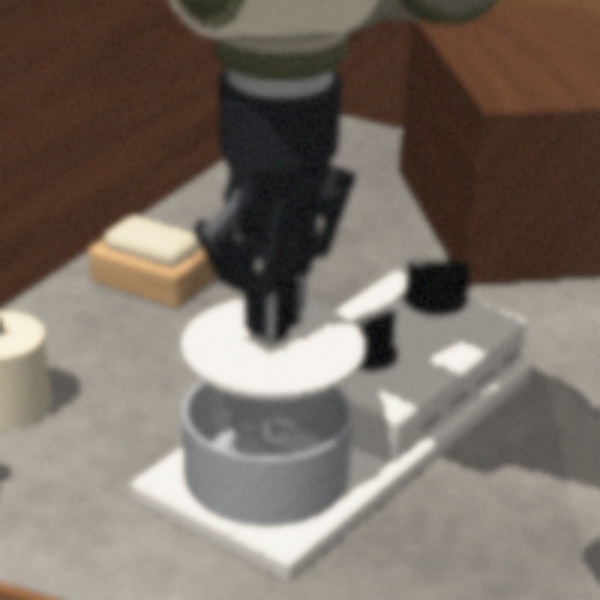

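```bash
python3 -m pendant '[[[0.02,-0.05,-0.6],0,0],[[0,0,-0.6],0,0],[[0,0,-0.4],0,0],[[0,0,0],0,0],[[0,0,0],0,0]]'; python3 -m pendant '[[[0,0,-0.15],0,0],[[0,0,0],0,0],[[0,0,0],0,0]]'
```

```text
time_s: 29.73
position: [0.594, -0.0671, 0.1034]
tool_rot: [[-0.979, -0.002, -0.206], [0.206, 0.001, -0.979], [0.002, -1.0, -0.0]]
ft_force: [-0.1, 0.4, -1.0]
grip_width: 0.0196
time_s: 29.98
position: [0.5949, -0.0669, 0.0998]
tool_rot: [[-0.979, 0.001, -0.205], [0.205, -0.0, -0.979], [-0.001, -1.0, 0.0]]
ft_force: [0.0, 0.2, -1.4]
grip_width: 0.02
```

```bash
python3 -m pendant '[[[0,0,-0.1],0,0],[[0,0,0],0,0],[[0,0,0],0,0]]';python3 -m pendant '[[[0,0,-0.06],0,0],[[0,0,0],0,0],[[0,0,0],0,0]]'
```

```text
time_s: 30.23
position: [0.5948, -0.0668, 0.0963]
tool_rot: [[-0.979, -0.0, -0.205], [0.205, 0.0, -0.979], [0.0, -1.0, -0.0]]
ft_force: [0.4, -0.4, -2.1]
grip_width: 0.0201
time_s: 30.48
position: [0.5953, -0.0669, 0.0951]
tool_rot: [[-0.979, 0.001, -0.205], [0.205, -0.0, -0.979], [-0.001, -1.0, 0.0]]
ft_force: [0.5, 0.8, 3.8]
grip_width: 0.0199
```

```bash
python3 -m pendant '[[[0,0,0],0,0.6],[[0,0,0],0,0.6],[[0,0,0],0,0.6],[[0,0,0],0,0.6],[[0,0,0.6],0,0.6],[[0,0,1],0,0.6],[[0,0,1],0,0.6],[[-0.6,1,0.5],0,0.6],[[-0.6,1,0],0,0.6],[[-0.6,1,0],0,0.6],[[-0.6,1,0],0,0.6],[[-0.6,1,0],0,0.6]]'; python3 - <<'E'
from h import *
print(env.observe()['q'])
im,d=snap('top','s');si,sd=snap('side','s')
A=cv2.resize(im[140:300,345:535],None,fx=3,fy=3,interpolation=cv2.INTER_CUBIC)
cv2.imwrite('pics/s_t.png',A[:,:,::-1])
cv2.imwrite('pics/s_s.png',cv2.resize(si[130:260,270:440],None,fx=4,fy=4,interpolation=cv2.INTER_CUBIC)[:,:,::-1])
C=cloud('top',d)
S=C[140:240,345:440].reshape(-1,3);m=(S[:,2]>.08)&(S[:,2]<.092)&(np.hypot(S[:,0]-.595,S[:,1]+.067)<.07);Q=S[m]
A=np.c_[Q[:,:2],np.ones(len(Q))];x=np.linalg.lstsq(A,Q[:,2],rcond=None)[0];print(len(Q),Q.mean(0),'tilt',np.hypot(*x[:2]))
E
```

```text
time_s: 31.48
position: [0.5037, 0.0843, 0.1876]
tool_rot: [[-0.979, 0.0, -0.205], [0.205, 0.0, -0.979], [-0.0, -1.0, -0.0]]
ft_force: [1.3, 0.5, -0.0]
grip_width: 0.0511
[-3.79820267e+00  2.00735150e+01  8.47844938e+01  2.91118864e-03
  7.51368646e+01  9.80558005e+01]
2812 [ 0.59303269 -0.06740947  0.08375986] tilt 0.009039406694550972
```

View pics/s_t.png

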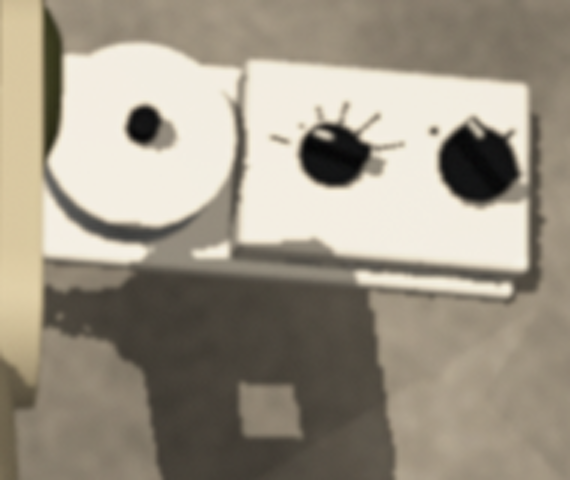

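View pics/s_s.png

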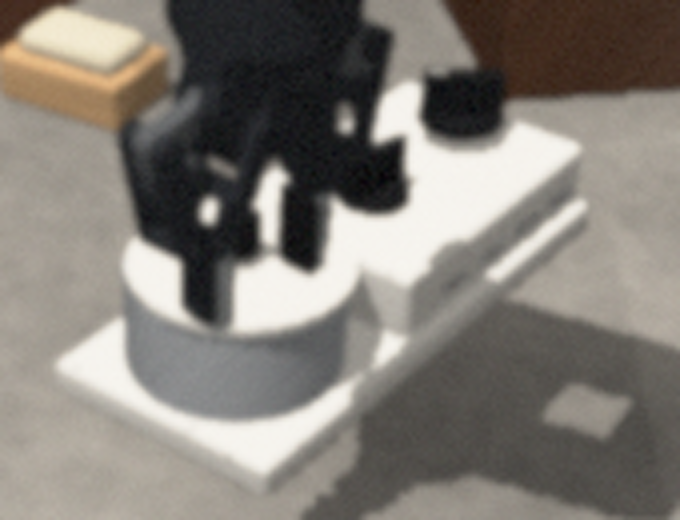

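```bash
python3 -m pendant '[[[0.21,-0.78,0],1,0.6],[[0.21,-0.78,0],1,0.6],[[0.21,-0.78,0],1,0.6],[[0.21,-0.78,0],1,0.6],[[0.21,-0.78,0],1,0.6],[[0.21,-0.78,0],1,0.6],[[0.21,-0.78,0],1,0.6],[[0.21,-0.78,0],1,0.6],[[0.21,-0.78,0],1,0.6],[[0.21,-0.78,0],1,0.6],[[0.21,-0.78,0],1,0.6],[[0.21,-0.78,0],1,0.6]]'; python3 -m pendant '[[[0,0,-0.6],1,0.5],[[0,0,-0.6],1,0.5],[[0,0,-0.6],1,0.5],[[0,0,-0.6],1,0.5],[[0,0,0],0.1,0.5],[[0,0,0],0,0.5],[[0,0,0],0,0.5]]'; python3 - <<'E'
from h import *
im,d=snap('side','t')
cv2.imwrite('pics/t_s.png',cv2.resize(im[110:230,300:450],None,fx=4,fy=4,interpolation=cv2.INTER_CUBIC)[:,:,::-1])
E
```

```text
time_s: 32.58
position: [0.5806, -0.1994, 0.1873]
tool_rot: [[-0.664, -0.0, 0.748], [-0.748, -0.0, -0.664], [0.0, -1.0, -0.0]]
ft_force: [-0.1, 0.0, 1.1]
grip_width: 0.0512
time_s: 33.17
position: [0.581, -0.1982, 0.1166]
tool_rot: [[-0.366, 0.001, 0.931], [-0.931, -0.001, -0.366], [0.0, -1.0, 0.002]]
ft_force: [-0.8, 0.0, 0.0]
grip_width: 0.043
```

View pics/t_s.png

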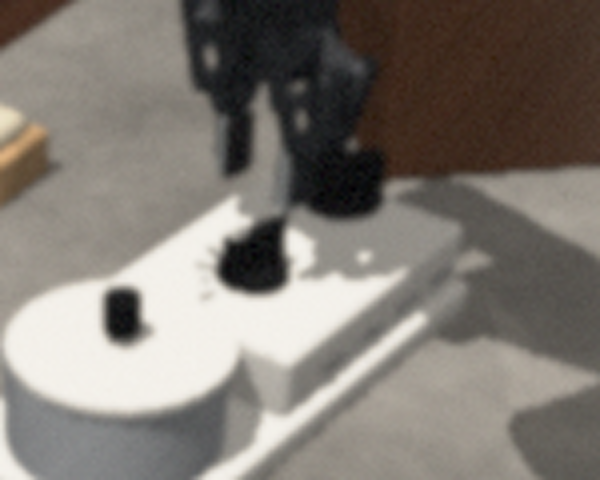

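```bash
python3 -m pendant '[[[-0.02,0.06,-0.6],0.2,0.5],[[0,0,-0.6],0,0.5],[[0,0,-0.12],0,0.5],[[0,0,0],0,0.5],[[0,0,0],0,0],[[0,0,0],0,0],[[0,0,0],0,0],[[0,0,0],0,0],[[0,0,0],0,0],[[0,0,0],0,0]]' 40
```

```text
time_s: 34.05
position: [0.5826, -0.197, 0.0779]
tool_rot: [[-0.348, 0.008, 0.937], [-0.937, -0.003, -0.348], [0.0, -1.0, 0.009]]
ft_force: [9.8, -2.5, -0.3]
grip_width: 0.0112
```

```bash
python3 -m pendant '[[[0.1,0,0],0,0],[[0,0,0],0,0]]'; python3 -m pendant '[[[0,0,0],-1,0],[[0,0,0],-1,0],[[0,0,0],-1,0],[[0,0,0],-1,0],[[0,0,0],-1,0],[[0,0,0],-1,0],[[0,0,0],-1,0],[[0,0,0],-1,0],[[0,0,0],-1,0]]';  python3 -m pendant '[[[0,0,0],-1,0],[[0,0,0],-1,0],[[0,0,0],-1,0],[[0,0,0],-1,0],[[0,0,0],-1,0],[[0,0,0],-1,0],[[0,0,0],-1,0],[[0,0,0],-1,0],[[0,0,0],-1,0],[[0,0,0],0,0],[[0,0,0],0,0]]'
```

```text
time_s: 34.22
position: [0.5829, -0.197, 0.0778]
tool_rot: [[-0.348, 0.0, 0.937], [-0.937, -0.003, -0.348], [0.002, -1.0, 0.001]]
ft_force: [-5.3, -4.0, 7.9]
grip_width: 0.0105
time_s: 34.97
position: [0.5829, -0.197, 0.0778]
tool_rot: [[-0.911, 0.001, 0.413], [-0.413, -0.003, -0.911], [0.0, -1.0, 0.003]]
ft_force: [-3.2, -3.7, 7.8]
grip_width: 0.0111
time_s: 35.88
position: [0.583, -0.197, 0.0778]
tool_rot: [[-0.937, 0.001, -0.348], [0.348, -0.003, -0.937], [-0.002, -1.0, 0.002]]
ft_force: [-2.8, -4.7, 5.9]
grip_width: 0.011
```

```bash
python3 -m pendant '[[[0,0,0],-0.25,0],[[0,0,0],0,0],[[0,0,0],0,0.5],[[0,0,0],0,0.5],[[0,0,0],0,0.5],[[0,0,0],0,0.5],[[0,0,0.7],0,0.5],[[0,0,0.8],0,0.5],[[0,0,0.8],0,0.5]]';  python3 -m pendant '[[[0,0.5,0.8],1,0.5],[[0,0.8,0.8],1,0.5],[[0,0.8,0],1,0.5],[[0,0.8,0],1,0.5],[[0,0.8,0],1,0.5],[[0,0.8,0],1,0.5],[[0,0.8,0],1,0.5],[[0,0.8,0],1,0.5],[[0,0.8,0],1,0.5],[[0,0.8,0],1,0.5],[[0,0.8,0],1,0.5],[[0,0.8,0],0.3,0.5]]'; python3 - <<'E'
from h import *
im,d=snap('top','u')
A=cv2.resize(im[140:240,345:535],None,fx=4,fy=4,interpolation=cv2.INTER_CUBIC)
cv2.imwrite('pics/u_t.png',A[:,:,::-1])
E
```

```text
time_s: 36.63
position: [0.5827, -0.1956, 0.1454]
tool_rot: [[-0.93, -0.001, -0.368], [0.368, 0.001, -0.93], [0.001, -1.0, -0.0]]
ft_force: [-0.5, -0.3, -0.3]
grip_width: 0.0428
time_s: 37.63
position: [0.5827, 0.0845, 0.1929]
tool_rot: [[-0.817, -0.0, 0.576], [-0.576, 0.0, -0.817], [0.0, -1.0, -0.0]]
ft_force: [1.6, -0.2, -1.1]
grip_width: 0.0426
```

View pics/u_t.png

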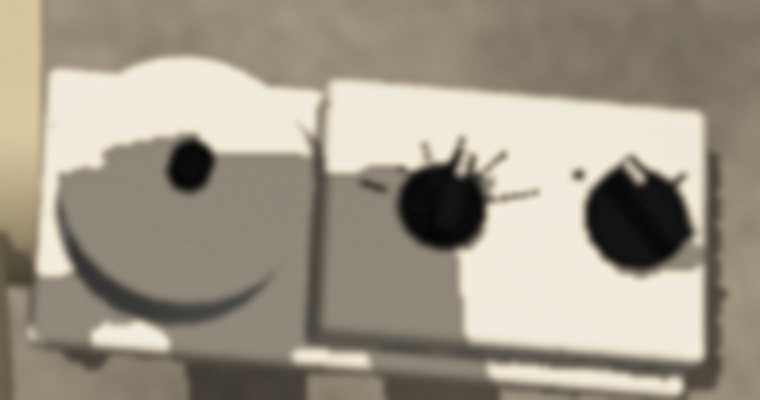

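```bash
python3 - <<'E'
from h import *
a=np.load('pics/u_top.npz');im=a['im'];C=cloud('top',a['d']);g=im.max(2)
u0,u1,v0,v1=435,482,170,215
S=C[v0:v1,u0:u1].reshape(-1,3);m=(S[:,2]>.085)&(S[:,2]<.12)&(g[v0:v1,u0:u1].ravel()<110);Q=S[m][:,:2];c=Q.mean(0);w,V=np.linalg.eigh(np.cov((Q-c).T));print(len(Q),c,np.degrees(np.arctan2(V[1,1],V[0,1])))
E
python3 -m pendant '[[[-0.03,-0.97,0],0,0.5],[[-0.03,-0.97,0],0,0.5],[[-0.03,-0.97,0],0,0.5],[[-0.03,-0.97,0],0,0.5],[[-0.03,-0.97,0],0,0.5],[[-0.03,-0.97,0],0,0.5],[[-0.03,-0.97,0],0,0.5],[[-0.03,-0.97,0],0,0.5],[[-0.03,-0.97,0],0,0.5],[[-0.03,-0.97,0],0,0.5],[[-0.03,-0.97,0],0,0.5],[[-0.03,-0.97,0],0,0.5]]'; python3 -m pendant '[[[-0.08,-0.8,-0.5],0,0.5],[[0,0,-0.8],0,0.5],[[0,0,-0.7],0,0.5],[[0,0,0],0,0.5],[[0,0,0],0,0.5]]'; python3 - <<'E'
from h import *
im,d=snap('side','v')
cv2.imwrite('pics/v_s.png',cv2.resize(im[90:210,320:470],None,fx=4,fy=4,interpolation=cv2.INTER_CUBIC)[:,:,::-1])
E
```

```text
115 [ 0.57750439 -0.19197835] 160.2782033385914
time_s: 38.68
position: [0.5718, -0.2675, 0.1929]
tool_rot: [[-0.82, -0.0, 0.572], [-0.572, 0.0, -0.82], [-0.0, -1.0, -0.0]]
ft_force: [0.7, 0.1, 0.3]
grip_width: 0.0425
time_s: 39.1
position: [0.5694, -0.2899, 0.1325]
tool_rot: [[-0.82, -0.002, 0.572], [-0.572, 0.001, -0.82], [0.001, -1.0, -0.002]]
ft_force: [-0.2, -0.5, -0.3]
grip_width: 0.0428
```

View pics/v_s.png

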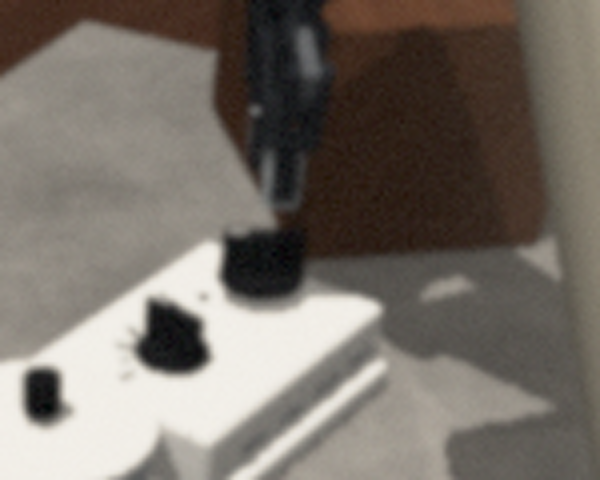

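```bash
python3 -m pendant '[[[0.02,0.03,-0.6],0,0.5],[[0,0,-0.6],0,0.5],[[0,0,-0.35],0,0.5],[[0,0,0],0,0.5],[[0,0,0],0,0],[[0,0,0],0,0],[[0,0,0],0,0],[[0,0,0],0,0],[[0,0,0],0,0],[[0,0,0],0,0]]' 60
```

```text
time_s: 39.98
position: [0.5716, -0.2902, 0.088]
tool_rot: [[-0.82, 0.004, 0.572], [-0.572, -0.003, -0.82], [-0.002, -1.0, 0.005]]
ft_force: [5.6, -3.8, 2.7]
grip_width: 0.0124
```

```bash
python3 -m pendant '[[[0.05,-0.04,-0.12],0,0],[[0,0,-0.12],0,0],[[0,0,0],0,0],[[0,0,0],0,0]]'
```

```text
time_s: 40.32
position: [0.5718, -0.2903, 0.0803]
tool_rot: [[-0.82, 0.001, 0.572], [-0.572, -0.0, -0.82], [-0.0, -1.0, 0.001]]
ft_force: [-1.4, 1.9, 10.6]
grip_width: 0.0125
```

```bash
python3 -m pendant '[[[0,0,-0.07],0,0],[[0,0,0],0,0],[[0,0,0],0,0]]'; python3 -m pendant '[[[0,0,0],-1,0],[[0,0,0],-1,0],[[0,0,0],-1,0],[[0,0,0],-1,0],[[0,0,0],-1,0],[[0,0,0],-1,0],[[0,0,0],0,0]]'
```

```text
time_s: 40.57
position: [0.5719, -0.2903, 0.0802]
tool_rot: [[-0.82, 0.002, 0.573], [-0.573, -0.002, -0.82], [-0.0, -1.0, 0.002]]
ft_force: [-6.1, 4.4, 23.6]
grip_width: 0.0125
time_s: 41.15
position: [0.5722, -0.291, 0.0802]
tool_rot: [[-0.997, 0.003, 0.081], [-0.081, -0.003, -0.997], [-0.003, -1.0, 0.003]]
ft_force: [-4.2, 1.1, 21.7]
grip_width: 0.0124
```

```bash
python3 -m pendant '[[[0,0,0],-1,0],[[0,0,0],-1,0],[[0,0,0],-1,0],[[0,0,0],-1,0],[[0,0,0],-1,0],[[0,0,0],-1,0],[[0,0,0],-1,0],[[0,0,0],-1,0],[[0,0,0],-1,0],[[0,0,0],-1,0],[[0,0,0],-1,0],[[0,0,0],-1,0]]';python3 -m pendant '[[[0,0,0],-0.2,0],[[0,0,0],0,0],[[0,0,0],0,0]]'; python3 -c "
from rig import env
print(env.observe()['wrist_torque'])"
```

```text
time_s: 42.15
position: [0.5718, -0.2924, 0.0802]
tool_rot: [[-0.569, 0.002, -0.823], [0.823, -0.005, -0.569], [-0.006, -1.0, 0.001]]
ft_force: [-7.6, -5.0, 20.9]
grip_width: 0.0127
time_s: 42.4
position: [0.5718, -0.2924, 0.0802]
tool_rot: [[-0.558, 0.002, -0.83], [0.83, -0.005, -0.558], [-0.006, -1.0, 0.001]]
ft_force: [-8.1, -3.8, 20.5]
grip_width: 0.0122
[-0.61687281  1.31510773  0.2576326 ]
```

```bash
python3 -m pendant '[[[0,0,0.15],0,0],[[0,0,0.15],0,0],[[0,0,0.08],0,0],[[0,0,0],0,0],[[0,0,0],0,0],[[0,0,0],0,0.5],[[0,0,0],0,0.5],[[0,0,0],0,0.5],[[0,0,0],0,0.5],[[0,0,0.5],0,0.5],[[0,0,1],0,0.5],[[0,0,1],0,0.5]]'; python3 -m pendant '[[[0,0.8,0.8],0,0.5],[[0,0.8,0.8],0,0.5],[[0,0.8,0],0,0.5],[[0,0.8,0],0,0.5],[[0,0.8,0],0,0.5],[[0,0.8,0],0,0.5],[[0,0.8,0],0,0.5],[[0,0.8,0],0,0.5],[[0,0.8,0],0,0.5],[[0,0.8,0],0,0.5],[[0,0.8,0],0,0.5],[[0,0.8,0],0,0.5]]'; python3 -m pendant '[[[-0.5,0.8,0.8],0,0.5],[[-0.5,0.8,0.8],0,0.5],[[0,0,0],0,0.5],[[0,0,0],0,0.5]]'; python3 - <<'E'
from h import *
im,d=snap('top','w');si,sd=snap('side','w')
cv2.imwrite('pics/w_t.png',cv2.resize(im[140:240,345:535],None,fx=4,fy=4,interpolation=cv2.INTER_CUBIC)[:,:,::-1])
cv2.imwrite('pics/w_s.png',cv2.resize(si[120:260,270:440],None,fx=4,fy=4,interpolation=cv2.INTER_CUBIC)[:,:,::-1])
C=cloud('top',d);g=im.max(2)
for nm,(u0,u1,v0,v1) in[('dialbar',(435,482,170,215)),('startbar',(485,525,170,215))]:
    S=C[v0:v1,u0:u1].reshape(-1,3);m=(S[:,2]>.087)&(S[:,2]<.12)&(g[v0:v1,u0:u1].ravel()<110);Q=S[m][:,:2];c=Q.mean(0);w,V=np.linalg.eigh(np.cov((Q-c).T));print(nm,len(Q),c,np.degrees(np.arctan2(V[1,1],V[0,1])),np.percentile(S[m][:,2],[50,90,97]))
S=C[140:240,345:440].reshape(-1,3);m=(S[:,2]>.08)&(S[:,2]<.092)&(np.hypot(S[:,0]-.595,S[:,1]+.067)<.07);Q=S[m]
A=np.c_[Q[:,:2],np.ones(len(Q))];x=np.linalg.lstsq(A,Q[:,2],rcond=None)[0];print(len(Q),Q.mean(0),'tilt',np.hypot(*x[:2]))
E
```

```text
time_s: 43.4
position: [0.5713, -0.2897, 0.1635]
tool_rot: [[-0.558, -0.002, -0.83], [0.83, 0.002, -0.558], [0.003, -1.0, 0.001]]
ft_force: [0.1, 0.1, 1.3]
grip_width: 0.0429
time_s: 44.4
position: [0.5715, -0.0009, 0.2115]
tool_rot: [[-0.558, -0.0, -0.83], [0.83, 0.0, -0.558], [0.0, -1.0, 0.0]]
ft_force: [0.0, -0.2, 0.6]
grip_width: 0.0425
time_s: 44.73
position: [0.5416, 0.0467, 0.2608]
tool_rot: [[-0.56, 0.003, -0.829], [0.829, -0.0, -0.56], [-0.002, -1.0, -0.002]]
ft_force: [-0.5, -0.1, -1.4]
grip_width: 0.0429
dialbar 106 [ 0.57783779 -0.19234854] 159.722078764385 [0.0927274  0.09437088 0.09546469]
startbar 173 [ 0.56545897 -0.28358648] 121.99694428126935 [0.10268618 0.10524449 0.10628894]
1556 [ 0.59213834 -0.08785245  0.08370912] tilt 0.011992937325371086
```

View pics/w_t.png

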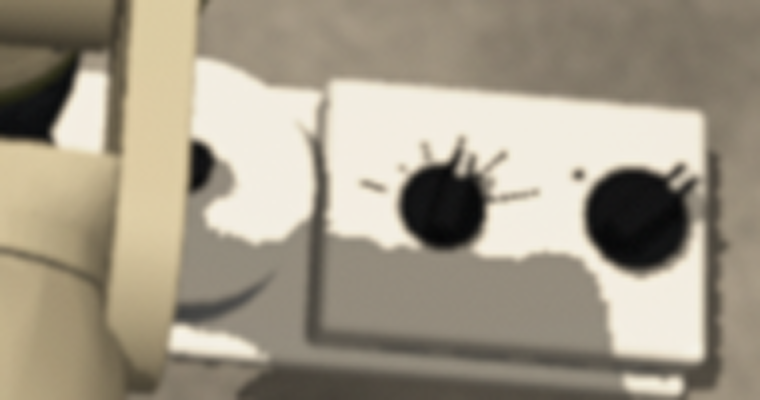

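View pics/w_s.png

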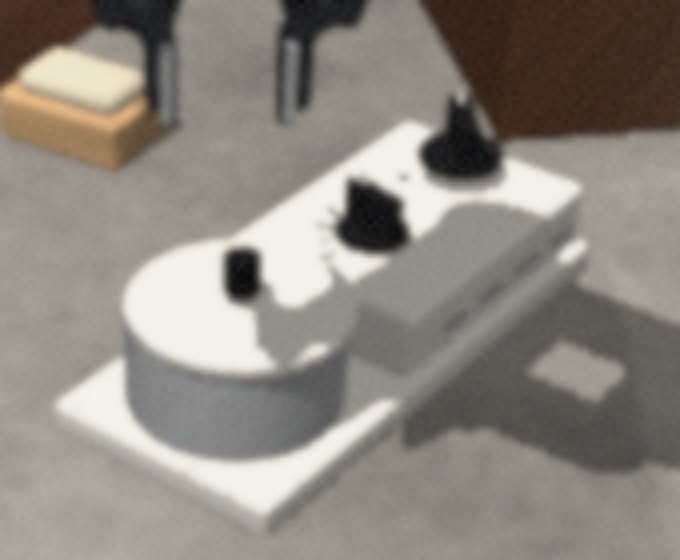

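View pics/w_side.png

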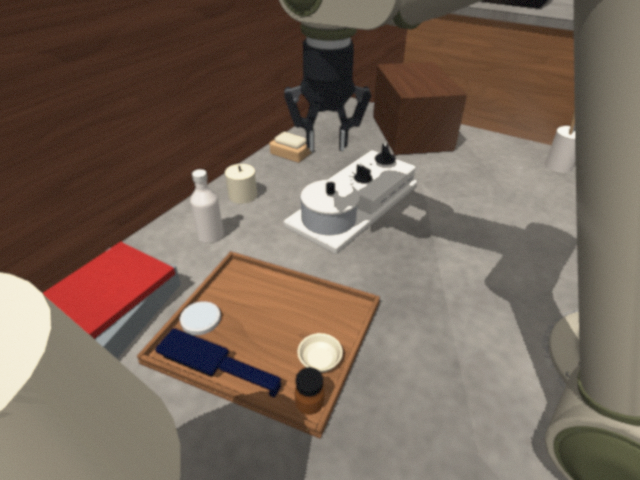

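```bash
python3 -c "
from rig import env
env.close_job(); print(env.observe()['time_s'])"
```

```text
the job is handed in; nothing more can be done
the job is handed in; nothing more can be done
```

I handed the job in at about 45 s with every step done. The interface gives no verdict, so this rests on my own last pictures.

- **Jewellery:** I put the tie bar, the ring and both cufflinks in the basin. I saw no pendant anywhere, so I took it as absent. The tray was empty of jewellery afterwards.
- **Lid:** It was knocked about 3 cm aside while it lay on the table, so I measured it again before picking it up. Once back on, its height matched the start within about 0.1 mm and its tilt was about 0.01 rad. The final tilt check, taken with the arm partly in the way, gave 0.012 rad. The arm also hid part of the lid in the last top view. The side view showed it seated.
- **Dial:** It turned about 90° from the line, and its pointer stands at the three pips.
- **Safety knob:** Its bar turned about 93° to the On line and is back at its starting height, so it sprang up.
- **Bystanders:** The hairbrush, mirror, ring dish and jar look unmoved in the side view, and the arm ended clear of everything.

One check disagreed: after I first set the lid on the table, the camera put its handle about 5 mm from where the arm had released it. That may have been a rough pixel reading or part of the knock. The later measurement settled the position before I picked it up.

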